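# Fasten the last quarter-turn stud of a pot crate

### The arm

A 6-joint arm with a two-finger parallel gripper is mounted at the origin on the work surface. World frame = base frame: x ahead of the robot, y to its left, z up, the work surface at z = 0. Lengths are in m, angles in rad, forces in N, time in s.
With the tool pointing down it reaches from about 0.375 to 0.975 m from the base axis. Payload 3.8 kg.
Tool frame: the origin (TCP) lies at the very end of the fingers, on their centre line; the grasp point (between the pads) lies 19 mm behind it; z points along the fingers, y is the direction in which the jaws open and shut (so a half turn about z gives the same grasp; the last joint's range is limited). The gripper opens to 85 mm and grips with 20 to 120 N. Pads are 22 mm wide; open, the fingers measure 114 mm over their backs; the gripper's body (76 mm by 85 mm) begins 54 mm behind the grasp point. The pads swing forward as they close: fully open they stand 13 mm farther back than shut.
Start: joints at [-1.157, 0.264, 1.604, -0, 1.274, -0.037], TCP at [0.294, -0.608, 0.193] pointing down, gripper open.
Joint ranges: [-2.63, 2.63], [-0.94, 2.18], [0.31, 2.57], [-1.31, 4.45], [0, 2.66], [-2.55, 2.55]. Speed limits (rad/s): [2.57, 2.57, 3.14, 3.14, 3.14, 3.14].

### API

Orientations are given as a rotation vector (axis times angle).
In Python, from workcell import status, read_camera, camera_info, order gives the robot as it stands.
- The arm moves only by the tool move_arm, never from a script. Its argument "deltas" is a list of rows, each a list of 3 entries, a list of its own where there are three numbers: the turn, a rotation vector about the world's x, y, z as a fraction of full scale, then the shift along the world's x, y, z as a fraction of full scale, then the closure, from -1 (fully open) to 1 (shut), so that 0 is half open. A call has 1 to 20 rows; each row is the pose to reach, as a shift and turn from the pose commanded when the call began; what a row does not reach only later rows make up. Full scale, the value 1, is 0.1 m for a shift and pi/2 rad for a turn. A row lasts 1/8 s, in which the tool goes at most 62.5 mm and 10.7 degrees, less where a joint would pass 70% of its speed; a pose out of reach is approached as far as the arm can. A call with a number of a shift or a turn outside -1 to 1 is refused whole. A call with a gripper value outside its range is refused whole. The fingers move at their own pace and stop on an object; "grip_force" is the grip in N (left out, the last holds). Time passes only in rows, so rows that repeat a pose let the fingers close. It gives the time, the measured TCP pose, the force and the opening at its end, in the units of the state.
- status.read_state(): the state, without advancing time (a new reading comes with each control period).
- read_camera(name): name is "scene" or "side" or "wrist"; returns (picture, depth): 400x640x3 uint8, red, green, blue; 400x640 float32, m along the optical axis (not along the pixel's ray), 0 where there is no reading.
- camera_info(name): a dict with "K" (3x3 intrinsics, pixels), "R" (3x3) and "t" (3): a world point X has camera coordinates R X + t. Camera axes: x right, y down, z forward; pixel columns grow to the right and rows downward; lengths in m; the calibration is good to about 2 mm. A picture is of the moment at which its call begins: read the wrist's pose just before it. camera_info takes no time and is no camera call; for the wrist camera it gives the pose at the moment of the call.
- order.finish_job(): hands the job in, once; it reports no verdict.
The state is a dict: "time": time; "q": joint angles; "joint_vel": joint speeds; "joint_torque": joint torques, N m; "tool_pos": TCP position; "tcp_rot": TCP orientation; "wrist_force": force on the tool from outside, world axes, zero at the start; "torque": the same for the moment, N m; "width": opening from 0.0 (shut) to 1.0 (fully open).
Only numpy, scipy, OpenCV 4.12 (cv2) and the standard library are available. Lean on these libraries where they do the work, as an engineer would, in place of code of your own. Each camera call takes 0.05 s, during which the arm holds its last target. There are 200 camera calls.

### The job

One of the four slotted quarter-turn studs on the cover of the pot crate still stands proud, its red side showing. Take the T-key from its stand, set its blade in that stud's slot, press the stud down gently and turn it clockwise, without forcing it (never more than 40 N between key and stud), until at about a quarter turn it drops into its catch and stays down about level with its collar, then put the key back upright in its stand, its flange resting on top. Work the stud only with the key, and do not shift the pots and other things lying about.

Things in the scene. Friction and masses are not known exactly. Their poses are not given: they have to be found in the camera images.
- crate: The closed pot crate, heavy and fixed: green, with a plywood cover 272 x 312 mm (x, y) whose top is flat and 80 mm above the bench. Origin under its centre on the bench, z up. Each corner of the cover has a stud in a dark collar; the open one is at one of the two corners nearer the robot, the others are fastened.
- stud_unit: The open stud's fixed collar: a dark ring 48 mm across, bore 34 mm, 17 mm high on the cover. Origin on the stud's axis at the cover's top face (80 mm above the bench); at stud_turn = 0 the slot runs along this x axis. More than 40 N from the key damages it, counting both the push and the pinch of the blade's two edges in the slot (turning against a stop with 0.3 N m is too much).
- stud_press (a joint): Open stud pressed down, m; starts at 0. A spring lifts it with 2.8 N (up to 4.8 N fully down). After 5 to 11 mm it meets a hard ledge (depth differs each time, unseen: feel it); only when held down there can it turn. Where the ledge ends, 12 to 20 N make it drop about 10 mm below the ledge, past a spring catch, onto a hard bottom; pressed right down, it stays down when let go.
- stud_turn (a joint): Turn of the open stud about its vertical axis, rad, growing clockwise seen from above; starts between 0 and 0.12. Unless pressed onto the ledge it is stopped hard at about 0.25. Near the quarter turn it meets a hard end stop, somewhere between 1.1 and 1.5 (differs each time, unseen: feel it); in the last 0.08 rad before that stop it is free to drop. Friction about 0.04 N m.
- stud_slot (a point): Middle of the slot, at the top face of the open stud's brass head; x along the slot, z up. Head 30 mm across, 10 mm thick, red below. Slot right across the head, 5 mm wide, 7 mm deep, its lips bevelled to 9 mm wide over the upper 2 mm. The top face is 34 mm above the cover at the start (17 mm above the collar), and 14 to 20.5 mm above the cover when caught.
- key_grip (a point): Centre of the T-key's orange handle bar (70 x 12 x 18 mm: length along x, width along y, height along z). z points up along the shank when upright. The blade's tip is 84 mm below this point: a flat blade 20 mm wide (x), 3.4 mm thick (y), 12 mm long, on an 8 mm round shank. A flange 34 mm across has its underside 44 mm below this point. Mass about 0.12 kg.
- stand_mouth (a point): Middle of the hole's mouth in the top face of the fixed wooden key stand (block 70 x 60 x 45 mm high). The hole goes right through, 27 mm along this x and 15 mm along y. The key hangs in it upright by its flange, bar along x, its handle centre 44 mm above this point.
- pot_cream: Cream glazed pot with rust rim on three feet, 90 mm across, 74 mm high; loose, leave it. Origin under its centre.
- pot_blue: Blue glazed pot with sand rim, 80 mm across, 68 mm high; loose, leave it. Origin under its centre.
- pot_sage: Sage green glazed pot with cream rim, 84 mm across, 82 mm high; loose, leave it. Origin under its centre.
- pot_plum: Plum glazed pot with sand rim, 72 mm across, 62 mm high; loose, leave it. Origin under its centre.
- tape_roll: Roll of brown tape lying flat, 100 mm across, 48 mm high; loose, leave it. Origin under its centre.
- brush: Hand brush lying on the bench; loose, leave it.
- tags: Stack of blank paper tags, 60 x 90 x 22 mm; loose, leave it. Origin under its centre.
- key: The same T-key; its origin is the tip of the blade, axes as those of key_grip.
Things that resemble listed ones, but are neither listed nor needed, are in the scene too. What is shaped like the key but pink is not meant.

How it is judged:
By the outcome, as a careful person would: the job done as asked, in the order asked, and still so for the second after the job is handed in, with the robot touching nothing.
It also fails if it takes over 72 s, if anything falls off the work surface, if the arm or the gripper's body presses on something with over 40 N, if the wrist force passes 120 N, or if a joint passes its speed limit or range.

## Working session

There is one attempt and no reset: what is moved stays moved. The work goes in short steps, Python scripts to look and compute and a tool call to move; the robot and the scene stay as the last step left them, time stands still between calls to the robot, and variables do not carry over. Pictures are saved under pics/ and viewed, about 8 in all and at most 12, crops included, and the job is handed in when it is done.

Besides the shell and the picture viewer there is one more tool, called after "Emit:" by a JSON object that holds its "op" and its "data", one argument or row to a line. move_arm: Moves the arm, as the interface text tells. Its arguments: {"type":"object","properties":{"deltas":{"type":"array","items":{"type":"array"}},"grip_force":{"type":"number"}},"required":["deltas"]}

```bash
ls; mkdir -p pics; cat > h.py <<'E'
import numpy as np, cv2
from workcell import status, read_camera, camera_info, order
def grab(n):
    ci=camera_info(n); p,d=read_camera(n); return p,d,{k:np.array(ci[k],float) for k in('K','R','t')}
def pts(d,ci):
    v,u=np.mgrid[0:d.shape[0],0:d.shape[1]]
    r=np.stack([u,v,np.ones_like(u)],-1)@np.linalg.inv(ci['K']).T*d[...,None]
    return (r-ci['t'])@ci['R']
def ray(u,v,ci,z):
    r=ci['R'].T@np.linalg.inv(ci['K'])@np.array([u,v,1.]); o=-ci['R'].T@ci['t']
    return o+r*(z-o[2])/r[2]
E
python3 - <<'E'
from h import *
s=status.read_state(); print(s['time'],s['tcp_rot'],s['wrist_force'])
for n in('scene','side'):
    p,d,ci=grab(n); np.savez(n+'0.npz',p=p,d=d,**ci); cv2.imwrite(f'pics/{n}0.png',p[...,::-1])
    print(n,-ci['R'].T@ci['t'],ci['R'][2])
E
```

```text
pics
0.0 [-3.05996392e+00 -7.01562714e-01  6.58932603e-04] [-0.24142358  0.3998499  -0.62021388]
scene [ 1.1814513  -0.2873062   1.01597742] [-0.58756011  0.26052518 -0.76609383]
side [0.42988619 0.9581331  0.90269816] [ 0.04065664 -0.75988337 -0.64878679]
```

View pics/scene0.png

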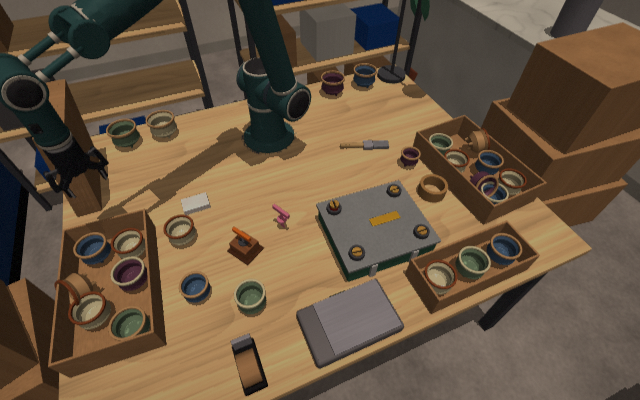

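View pics/side0.png

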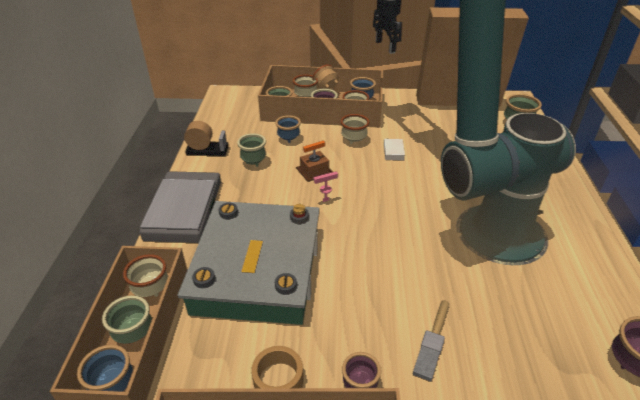

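The scene view shows the key's orange bar at about (244,236) and the stand below it, with the pink decoy at (281,215). The proud stud is at (334,207) in the scene view and (299,212) in the side view. Now I'll measure them.

```bash
python3 - <<'E'
from h import *
for n,kb,sb in(('scene',(215,215,275,265),(318,190,352,222)),('side',(290,130,335,185),(282,198,316,230))):
    f=np.load(n+'0.npz'); ci=f; P=pts(f['d'],f); hsv=cv2.cvtColor(f['p'],cv2.COLOR_RGB2HSV)
    def box(b):
        m=np.zeros(f['d'].shape,bool); m[b[1]:b[3],b[0]:b[2]]=1; return m&(f['d']>0)
    H,S,V=[hsv[...,i].astype(int) for i in range(3)]
    o=box(kb)&(S>190)&(H<14)&(V>120)
    q=P[o]; print(n,'orange',o.sum(),q.mean(0),np.percentile(q[:,2],[5,50,95]))
    t=q[q[:,2]>np.percentile(q[:,2],95)-.006]
    (c,sz,a)=cv2.minAreaRect((t[:,:2]*1000).astype(np.float32)); print(' bar top rect',c,sz,a)
    st=box(kb)&(abs(P[...,2]-.045)<.004); q=P[st]; print(' stand top',st.sum(),cv2.minAreaRect((q[:,:2]*1000).astype(np.float32)), np.median(q[:,2]))
    c=(abs(P[...,2]-.08)<.004)&(f['d']>0); k,l,ss,cc=cv2.connectedComponentsWithStats(c.astype(np.uint8)); i=1+ss[1:,4].argmax(); q=P[l==i]
    print(' crate',cv2.minAreaRect((q[:,:2]*1000).astype(np.float32)),np.median(q[:,2]))
    h=box(sb)&(P[...,2]>.107)&(P[...,2]<.125); q=P[h]; print(' head',h.sum(),np.percentile(q[:,2],[5,50,95]),cv2.minEnclosingCircle((q[:,:2]*1000).astype(np.float32)),q.mean(0))
    for b,nm in((kb,'k'),(sb,'s')):
        cr=f['p'][b[1]-5:b[3]+5,b[0]-5:b[2]+5,::-1]; cv2.imwrite(f'/tmp/{n}{nm}.png',cv2.resize(cr,(390,290),interpolation=cv2.INTER_CUBIC))
R=[np.hstack([cv2.imread(f'/tmp/{n}{k}.png') for k in 'ks']) for n in('scene','side')]
cv2.imwrite('pics/crops.png',np.vstack(R))
E
```

```text
scene orange 74 [ 0.51216781 -0.24875541  0.09758688] [0.0928503  0.0981784  0.10133637]
 bar top rect (508.9735412597656, -249.27841186523438) (66.89354705810547, 12.172277450561523) 28.64678192138672
 stand top 246 ((509.4045715332031, -248.27581787109375), (70.40321350097656, 62.64087677001953), 29.77648162841797) 0.04545643826625277
 crate ((624.2784423828125, 160.94215393066406), (314.10498046875, 273.3631286621094), 87.18058776855469) 0.08065097781414218
 head 62 [0.10814832 0.11345672 0.11762132] ((528.8348388671875, 56.5525016784668), 15.496110916137695) [0.53017728 0.05565442 0.11306225]
side orange 96 [ 0.50891747 -0.2447404   0.09406695] [0.08619392 0.09494378 0.09985764]
 bar top rect (508.49517822265625, -246.573486328125) (65.00321197509766, 16.747909545898438) 33.33722686767578
 stand top 271 ((542.8898315429688, -307.44305419921875), (72.3798828125, 203.10377502441406), 30.419872283935547) 0.04494333880555087
 crate ((623.2427978515625, 160.91470336914062), (318.68115234375, 272.6090087890625), 87.0454330444336) 0.07991671888830103
 head 100 [0.10802748 0.11322247 0.11576367] ((526.7310180664062, 55.51146697998047), 16.667049407958984) [0.52685059 0.05714862 0.11253636]
```

View pics/crops.png

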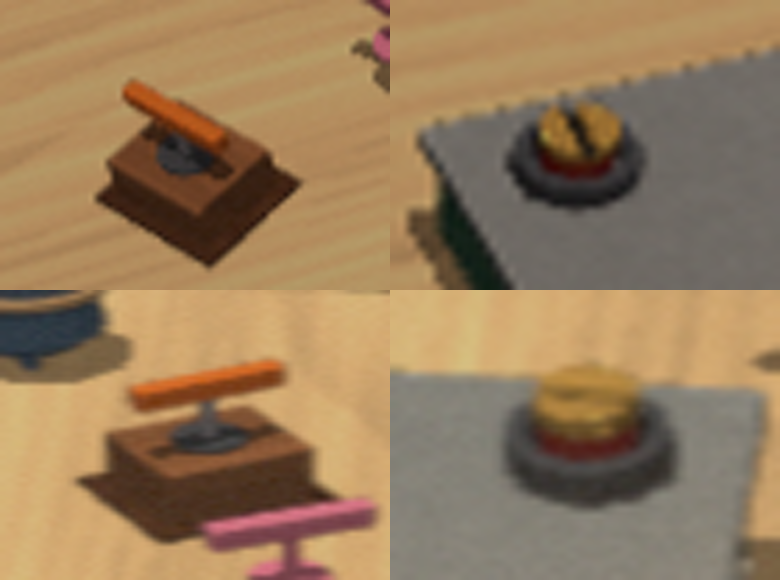

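The views agree: stand at about (0.509, -0.248), yaw about 29.8°, bar top at 0.098. The open stud is at about (0.528, 0.056), with its top near 0.114. I'll move above the key and check from there.

Emit:
{"op": "move_arm", "data": {
  "deltas": [
    [[0,0,0.02],[0.27,0.45,0],-1],
    [[0,0,0.043],[0.54,0.9,0],-1]
  ]
}}

```text
time: 0.35
tool_pos: [0.348, -0.5165, 0.1917]
tcp_rot: [-3.036, -0.804, 0.0]
wrist_force: [0.6, 0.3, -0.5]
width: 1.002
```

Emit:
{"op": "move_arm", "data": {
  "deltas": [
    [[0,0,0],[0.27,0.45,0],-1],
    [[0,0,0],[0.54,0.9,0],-1]
  ]
}}

```text
time: 0.6
tool_pos: [0.4025, -0.4258, 0.1921]
tcp_rot: [-3.036, -0.804, 0.0]
wrist_force: [1.3, -0.5, 0.4]
width: 0.995
```

Emit:
{"op": "move_arm", "data": {
  "deltas": [
    [[0,0,0],[0.27,0.45,0],-1],
    [[0,0,0],[0.54,0.9,0],-1]
  ]
}}

```text
time: 0.85
tool_pos: [0.4565, -0.3358, 0.1922]
tcp_rot: [-3.036, -0.805, 0.0]
wrist_force: [1.0, -1.3, -0.6]
width: 1.0
```

Emit:
{"op": "move_arm", "data": {
  "deltas": [
    [[0,0,0],[0.27,0.45,0],-1],
    [[0,0,0],[0.54,0.9,0],-1],
    [[0,0,0],[0.54,0.9,0],-1],
    [[0,0,0],[0.54,0.9,0],-1]
  ]
}}

```text
time: 1.35
tool_pos: [0.5097, -0.2475, 0.1923]
tcp_rot: [-3.036, -0.807, 0.002]
wrist_force: [-0.1, -0.4, 0.3]
width: 0.998
```

```bash
cat >> h.py <<'E'
from scipy.spatial.transform import Rotation as Ro
def st():
    s=status.read_state(); R=Ro.from_rotvec(s['tcp_rot']).as_matrix()
    print('t %.2f'%s['time'],'pos',np.round(s['tool_pos'],4),'yaw %.2f'%np.degrees(np.arctan2(R[1,0],R[0,0])),'tilt',np.round(R[:2,2],4),'F',np.round(s['wrist_force'],2),'M',np.round(s['torque'],3),'w %.3f'%s['width'],'q',np.round(s['q'],3)); return s
E
python3 - <<'E'
from h import *
s=st(); p,d,ci=grab('wrist'); np.savez('w1.npz',p=p,d=d,**ci); cv2.imwrite('pics/w1.png',p[...,::-1])
print(-ci['R'].T@ci['t'],ci['R'][2]); P=pts(d,ci)
hsv=cv2.cvtColor(p,cv2.COLOR_RGB2HSV).astype(int); o=(hsv[...,1]>190)&(hsv[...,0]<14)&(hsv[...,2]>110)&(d>0)
def rect(m): q=P[m]; return len(q),np.median(q,0),cv2.minAreaRect((q[:,:2]*1000).astype(np.float32))
print(rect(o&(abs(P[...,2]-.098)<.003)))
m=(abs(P[...,2]-.045)<.002)&(np.hypot(P[...,0]-.51,P[...,1]+.248)<.055)&(d>0); print(rect(m))
E
```

```text
t 1.35 pos [ 0.5097 -0.2475  0.1923] yaw 29.76 tilt [-0.001  -0.0002] F [-0.06 -0.44  0.27] M [-0.033  0.022 -0.008] w 0.998 q [-4.960e-01  6.100e-02  1.839e+00 -1.000e-03  1.243e+00  5.560e-01]
[ 0.57429968 -0.21157016  0.37297288] [-0.25074312 -0.14342277 -0.95737025]
(110, array([ 0.52639991, -0.24042746,  0.09659054]), ((522.76953125, -241.64088439941406), (36.38547134399414, 10.872819900512695), 30.072216033935547))
(2318, array([ 0.51290579, -0.24893498,  0.0445226 ]), ((509.1138916015625, -250.31646728515625), (70.49113464355469, 60.004005432128906), 31.315641403198242))
```

View pics/w1.png

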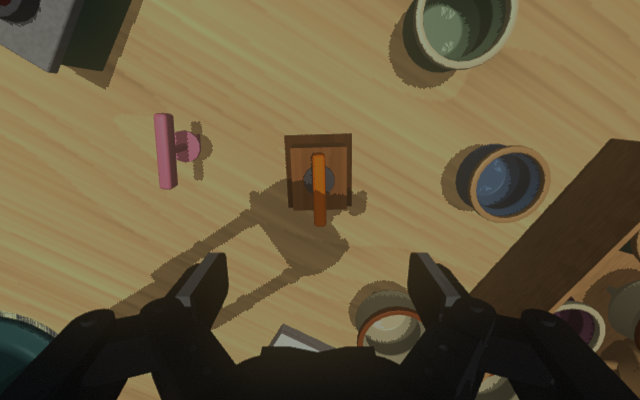

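The wrist view shows the bar upright in the picture, from (319,153) to (319,226), centred between the fingers. I'll refine it by casting rays.

```bash
python3 - <<'E'
from h import *
f=np.load('w1.npz'); p=f['p']; hsv=cv2.cvtColor(p,cv2.COLOR_RGB2HSV).astype(int)
o=(hsv[...,1]>180)&(hsv[...,0]<16)&(hsv[...,2]>70); o[:,:290]=0;o[:,350:]=0;o[:140]=0;o[240:]=0
for vmin in(70,150):
    m=o&(hsv[...,2]>vmin); v,u=np.nonzero(m)
    q=np.array([ray(a,b,f,.098)[:2] for a,b in zip(u,v)])*1000
    print(m.sum(),cv2.minAreaRect(q.astype(np.float32)),u.min(),u.max(),v.min(),v.max())
    # per-row centre line
    c=np.array([[u[v==r].mean(),r] for r in range(v.min()+4,v.max()-3)]); W=np.array([ray(a,b,f,.098)[:2] for a,b in c])*1000
    k=np.polyfit(W[:,0],W[:,1],1); print(' yaw',np.degrees(np.arctan(k[0])),W.mean(0))
E
```

```text
726 ((510.7456359863281, -249.312744140625), (69.09890747070312, 11.477370262145996), 31.06644630432129) 312 325 153 225
 yaw 31.115486914257616 [ 511.5217222  -248.88731891]Traceback (most recent call last):
  File "<stdin>", line 7, in <module>
cv2.error: OpenCV(4.12.0) /io/opencv/modules/imgproc/src/convhull.cpp:143: error: (-215:Assertion failed) total >= 0 && (depth == CV_32F || depth == CV_32S) in function 'convexHull'
```

Emit:
{"op": "move_arm", "data": {
  "deltas": [
    [[0,0,0.015],[0,-0.015,-0.5],-1],
    [[0,0,0.015],[0,-0.015,-0.9],-1]
  ]
}}

```text
time: 1.65
tool_pos: [0.5092, -0.2507, 0.1016]
tcp_rot: [3.027, 0.837, 0.0]
wrist_force: [0.8, -0.5, 0.5]
width: 0.997
```

Emit:
{"op": "move_arm", "data": {
  "deltas": [
    [[0,0,0],[0,0,-0.33],-1],
    [[0,0,0],[0,0,-0.33],-1],
    [[0,0,0],[0,0,-0.33],1],
    [[0,0,0],[0,0,-0.33],1],
    [[0,0,0],[0,0,-0.33],1],
    [[0,0,0],[0,0,-0.33],1],
    [[0,0,0],[0,0,-0.33],1],
    [[0,0,0],[0,0,-0.33],1],
    [[0,0,0],[0,0,-0.33],1],
    [[0,0,0],[0,0,-0.33],1]
  ],
  "grip_force": 60
}}

```text
time: 2.9
tool_pos: [0.5101, -0.249, 0.0696]
tcp_rot: [-3.027, -0.841, 0.0]
wrist_force: [-0.3, 0.8, -0.3]
width: 0.002
```

```bash
python3 -c "
from h import *
st()"
```

```text
t 2.90 pos [ 0.5101 -0.249   0.0696] yaw 31.05 tilt [-0.0001  0.    ] F [-0.3   0.83 -0.31] M [-0.019 -0.016  0.007] w 0.002 q [-0.498  0.171  1.956 -0.     1.014  0.531]
```

The opening is 0.002, so the fingers closed on nothing. I need to look.

```bash
python3 - <<'E'
from h import *
p,d,ci=grab('wrist'); q,d2,c2=grab('side'); r,_,_=grab('scene')
a=cv2.resize(p,(400,250)); b=cv2.resize(q[110:210,270:370],(400,300),interpolation=cv2.INTER_CUBIC); c=cv2.resize(r[190:280,190:310],(400,300),interpolation=cv2.INTER_CUBIC)
im=np.zeros((550,800,3),np.uint8); im[:250,:400]=a; im[250:,:400]=b; im[250:,400:]=c
cv2.imwrite('pics/c2.png',im[...,::-1])
E
```

```text
(no output)
```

View pics/c2.png

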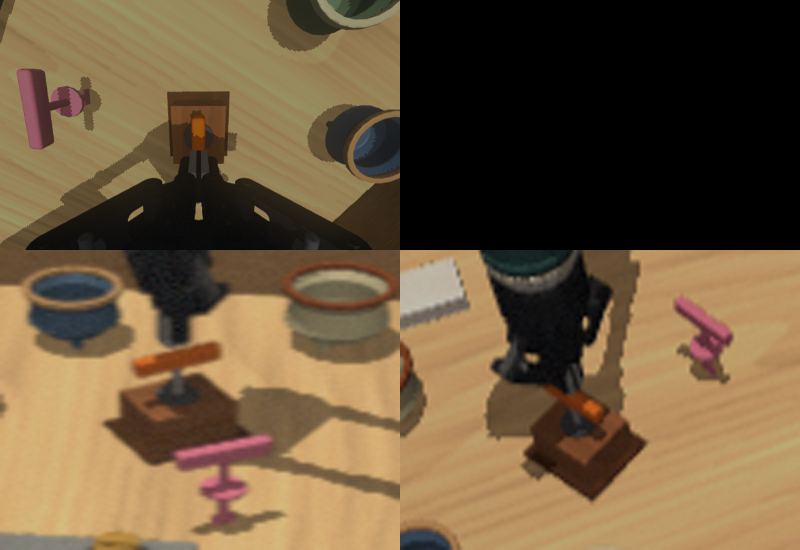

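```bash
python3 - <<'E'
from h import *
tiles=[]
for n,b in(('side',(295,110,345,170)),('scene',(225,205,275,265))):
    p,d,ci=grab(n); P=pts(d,ci); hsv=cv2.cvtColor(p,cv2.COLOR_RGB2HSV).astype(int)
    m=np.zeros(d.shape,bool); m[b[1]:b[3],b[0]:b[2]]=1; m&=d>0
    dark=m&(hsv[...,2]<75)&(np.hypot(P[...,0]-.51,P[...,1]+.249)<.05)&(P[...,2]>.06)
    for lo in np.arange(.06,.16,.015):
        k=dark&(P[...,2]>=lo)&(P[...,2]<lo+.015)
        if k.sum(): print(n,'dark %.3f'%lo,k.sum(),np.median(P[k],0),P[k].min(0)[:2],P[k].max(0)[:2])
    o=m&(hsv[...,1]>180)&(hsv[...,0]<16)&(hsv[...,2]>70)&(P[...,2]>.07); print(' or',o.sum(),P[o].mean(0),P[o][:,2].max())
    tiles.append(cv2.resize(p[b[1]:b[3],b[0]:b[2]],(390,468),interpolation=cv2.INTER_NEAREST))
    np.savez(n+'g.npz',p=p,d=d,**ci)
cv2.imwrite('pics/c3.png',np.hstack(tiles)[...,::-1])
E
```

```text
side dark 0.060 2 [ 0.50894748 -0.24803426  0.06039766] [ 0.5058117  -0.25053547] [ 0.51208325 -0.24553305]
side dark 0.105 6 [ 0.51057415 -0.23761299  0.11828328] [ 0.50187829 -0.24769209] [ 0.51994743 -0.23427176]
side dark 0.120 27 [ 0.51022621 -0.23853774  0.12753405] [ 0.5017485  -0.24814922] [ 0.51981541 -0.23261158]
side dark 0.135 21 [ 0.51035125 -0.23846591  0.13982659] [ 0.50169738 -0.24919099] [ 0.51963807 -0.23445565]
side dark 0.150 52 [ 0.51413885 -0.23890979  0.15972783] [ 0.48681519 -0.27895225] [ 0.53867415 -0.21245565]
 or 100 [ 0.51034329 -0.24372337  0.09343105] 0.1032120740151817
scene dark 0.060 4 [ 0.51134266 -0.24987914  0.06719748] [ 0.5085166  -0.25213981] [ 0.51359451 -0.2471873 ]
scene dark 0.075 1 [ 0.48451638 -0.27041709  0.08997006] [ 0.48451638 -0.27041709] [ 0.48451638 -0.27041709]
scene dark 0.090 2 [ 0.49969823 -0.25933312  0.09566828] [ 0.49117515 -0.26487732] [ 0.50822132 -0.25378892]
scene dark 0.105 11 [ 0.51808587 -0.245185    0.11799495] [ 0.50965309 -0.26271794] [ 0.52334934 -0.23486327]
scene dark 0.120 25 [ 0.51991726 -0.24912509  0.12808399] [ 0.50877966 -0.25997964] [ 0.52402343 -0.23350853]
scene dark 0.135 22 [ 0.51910247 -0.24375855  0.14078301] [ 0.51052276 -0.2585448 ] [ 0.52593473 -0.23528649]
scene dark 0.150 61 [ 0.51789746 -0.24762623  0.16000893] [ 0.50009283 -0.27426921] [ 0.53836098 -0.21367354]
 or 72 [ 0.52170627 -0.2438517   0.09390287] 0.1030728782434854
```

View pics/c3.png

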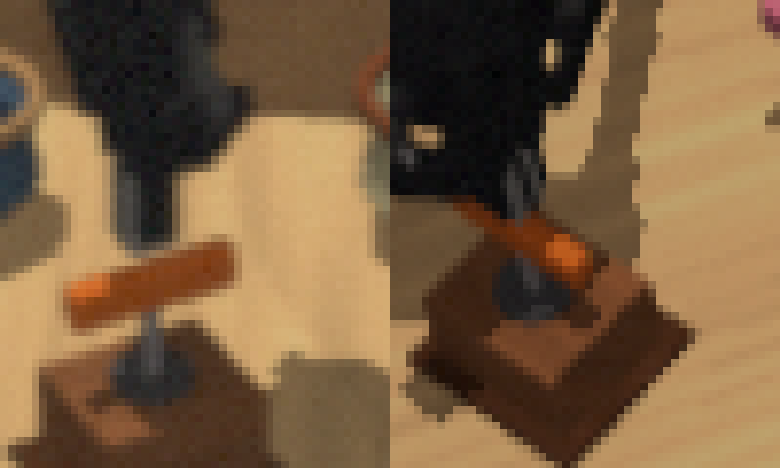

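The fingers end visibly above the bar, although the reported TCP z is 0.070. So the real fingertips are well above the reported TCP, and I'll measure by how much.

```bash
python3 - <<'E'
from h import *
for n,u,vs in(('side',313.5,range(136,146)),('scene',240.8,range(226,240))):
    f=np.load(n+'g.npz'); o=-f['R'].T@f['t']
    for v in vs:
        r=f['R'].T@np.linalg.inv(f['K'])@np.array([u,v,1.]); h=r[:2]; k=((np.array([.510,-.249])-o[:2])@h)/(h@h); X=o+k*r
        uu=int(round(u)); P=pts(f['d'],f)[v,uu]
        print(n,v,f['p'][v,uu],'axis z %.4f'%X[2],'depthpt',np.round(P,4))
ci=camera_info('wrist'); R=np.array(ci['R']); print('wrist cam',-R.T@ci['t']); st()
E
```

```text
side 136 [30 27 25] axis z 0.1248 depthpt [ 0.5076 -0.2381  0.1319]
side 137 [26 25 20] axis z 0.1214 depthpt [ 0.5073 -0.2338  0.1313]
side 138 [30 27 29] axis z 0.1180 depthpt [ 0.5075 -0.2349  0.1272]
side 139 [19 30 25] axis z 0.1145 depthpt [ 0.5076 -0.237   0.1224]
side 140 [40 38 38] axis z 0.1111 depthpt [ 0.5077 -0.237   0.119 ]
side 141 [82 71 60] axis z 0.1076 depthpt [ 0.5076 -0.235   0.1168]
side 142 [146 118  87] axis z 0.1041 depthpt [ 0.5189 -0.4083 -0.0013]
side 143 [132  81  44] axis z 0.1006 depthpt [ 0.5087 -0.2516  0.099 ]
side 144 [127  64  26] axis z 0.0971 depthpt [ 0.5088 -0.2515  0.0955]
side 145 [129  62  17] axis z 0.0936 depthpt [ 0.5082 -0.242   0.0983]
scene 226 [30 27 27] axis z 0.1294 depthpt [ 0.5192 -0.2433  0.1407]
scene 227 [35 34 32] axis z 0.1246 depthpt [ 0.5226 -0.2442  0.1405]
scene 228 [53 50 48] axis z 0.1198 depthpt [ 0.5177 -0.2447  0.1293]
scene 229 [59 55 52] axis z 0.1149 depthpt [ 0.524  -0.2459  0.1331]
scene 230 [58 55 54] axis z 0.1100 depthpt [ 0.5226 -0.2465  0.1266]
scene 231 [60 57 54] axis z 0.1051 depthpt [ 0.5237 -0.2474  0.1233]
scene 232 [61 59 56] axis z 0.1002 depthpt [ 0.5233 -0.2481  0.118 ]
scene 233 [82 57 43] axis z 0.0952 depthpt [ 0.5217 -0.2488  0.1109]
scene 234 [108  50  22] axis z 0.0902 depthpt [ 0.515  -0.2492  0.0968]
scene 235 [104  45  12] axis z 0.0852 depthpt [ 0.518  -0.2502  0.0961]
scene 236 [95 41 12] axis z 0.0801 depthpt [ 0.5135 -0.2508  0.0848]
scene 237 [80 50 38] axis z 0.0751 depthpt [ 0.509  -0.2513  0.0735]
scene 238 [52 44 42] axis z 0.0699 depthpt [ 0.5085 -0.2521  0.0678]
scene 239 [40 38 37] axis z 0.0648 depthpt [ 0.5001 -0.2525  0.0508]
wrist cam [ 0.57361827 -0.21176339  0.25044365]
t 3.15 pos [ 0.5101 -0.2491  0.0696] yaw 31.05 tilt [-0.0001  0.    ] F [0.09 0.27 0.07] M [ 0.003 -0.007 -0.027] w 0.005 q [-0.498  0.171  1.956  0.     1.014  0.531]
```

Both views put the shut fingertips at z ≈ 0.113, about 43 mm above the reported TCP, with xy correct. I'll open, lower by 43 mm in steps watching the force, then close.

Emit:
{"op": "move_arm", "data": {
  "deltas": [
    [[0,0,0],[0,0,0.05],-1],
    [[0,0,0],[0,0,0.05],-1],
    [[0,0,0],[0,0,0.05],-1],
    [[0,0,0],[0,0,0.05],-1],
    [[0,0,0],[0,0,0.05],-1],
    [[0,0,0],[0,0,0.05],-1],
    [[0,0,0],[0,0,-0.1],-1],
    [[0,0,0],[0,0,-0.2],-1]
  ]
}}

```text
time: 4.15
tool_pos: [0.5093, -0.2486, 0.0481]
tcp_rot: [-3.026, -0.841, 0.002]
wrist_force: [0.4, 0.4, -0.9]
width: 0.999
```

Emit:
{"op": "move_arm", "data": {
  "deltas": [
    [[0,0,0],[0,0,-0.1],-1],
    [[0,0,0],[0,0,-0.2],-1],
    [[0,0,0],[0,0,-0.23],-1],
    [[0,0,0],[0,0,-0.23],-1]
  ]
}}

```text
time: 4.65
tool_pos: [0.51, -0.249, 0.0264]
tcp_rot: [-3.027, -0.841, 0.001]
wrist_force: [0.7, 1.0, -0.6]
width: 0.998
```

```bash
python3 - <<'E'
from h import *
st()
for n in('side','scene'):
    p,d,ci=grab(n); P=pts(d,ci); hsv=cv2.cvtColor(p,cv2.COLOR_RGB2HSV).astype(int)
    m=(hsv[...,2]<60)&(d>0)&(np.hypot(P[...,0]-.51,P[...,1]+.249)<.065)&(P[...,2]>.05)&(np.hypot(P[...,0]-.51,P[...,1]+.249)>.02)
    print(n,np.percentile(P[m][:,2],[0,1,3,10]),m.sum())
E
```

```text
t 4.65 pos [ 0.51   -0.249   0.0264] yaw 31.05 tilt [-0.0005  0.0002] F [ 0.68  1.   -0.59] M [0.015 0.01  0.07 ] w 0.998 q [-0.498  0.223  1.986  0.     0.933  0.531]
side [0.08132738 0.09229554 0.11059787 0.16020071] 2179
scene [0.0502878  0.09367133 0.11921221 0.15937138] 2438
```

Emit:
{"op": "move_arm", "data": {
  "deltas": [
    [[0,0,0],[0,0,0],1],
    [[0,0,0],[0,0,0],1],
    [[0,0,0],[0,0,0],1],
    [[0,0,0],[0,0,0],1],
    [[0,0,0],[0,0,0],1],
    [[0,0,0],[0,0,0],1],
    [[0,0,0],[0,0,0],1]
  ],
  "grip_force": 60
}}

```text
time: 5.62
tool_pos: [0.5101, -0.249, 0.0268]
tcp_rot: [-3.027, -0.841, -0.0]
wrist_force: [-1.0, 0.5, 2.5]
width: 0.126
```

```bash
python3 -c "
from h import *
st()"
```

```text
t 5.62 pos [ 0.5101 -0.249   0.0268] yaw 31.05 tilt [0.     0.0002] F [-0.97  0.5   2.53] M [0.179 0.084 0.001] w 0.126 q [-0.498  0.222  1.986  0.     0.934  0.531]
```

The bar is held (opening 0.126). Next: lift and carry to a viewpoint just short of the stud.

Emit:
{"op": "move_arm", "data": {
  "deltas": [
    [[0,0,0],[0,0,0.15],1],
    [[0,0,0],[0,0,0.4],1],
    [[0,0,0],[0,0,0.7],1],
    [[0,0,0],[0,0,1],1]
  ]
}}

```text
time: 6.12
tool_pos: [0.51, -0.2492, 0.1281]
tcp_rot: [3.027, 0.841, 0.0]
wrist_force: [0.1, -0.4, -1.2]
width: 0.132
```

Emit:
{"op": "move_arm", "data": {
  "deltas": [
    [[0,0,0],[0,0.1,0.4],1],
    [[0,0,0],[-0.05,0.45,0.6],1],
    [[0,0,0],[-0.08,0.93,0.6],1]
  ]
}}

```text
time: 6.5
tool_pos: [0.5039, -0.1567, 0.1903]
tcp_rot: [3.024, 0.837, 0.008]
wrist_force: [0.3, -0.4, -1.5]
width: 0.132
```

Emit:
{"op": "move_arm", "data": {
  "deltas": [
    [[0,0,0],[-0.05,0.45,0],1],
    [[0,0,0],[-0.08,0.93,0],1]
  ]
}}

```text
time: 6.75
tool_pos: [0.4939, -0.062, 0.1875]
tcp_rot: [3.027, 0.84, 0.002]
wrist_force: [-0.2, -0.2, -0.6]
width: 0.132
```

Emit:
{"op": "move_arm", "data": {
  "deltas": [
    [[0,0,0],[-0.05,0.45,0],1],
    [[0,0,0],[-0.09,0.93,0],1],
    [[0,0,0],[-0.09,0.93,0],1],
    [[0,0,0],[-0.09,0.93,0],1]
  ]
}}

```text
time: 7.25
tool_pos: [0.4852, 0.0296, 0.1871]
tcp_rot: [3.026, 0.842, 0.001]
wrist_force: [-0.4, -0.2, -1.4]
width: 0.128
```

```bash
python3 - <<'E'
from h import *
s=st(); p,d,ci=grab('wrist'); np.savez('w2.npz',p=p,d=d,**ci)
q,d2,c2=grab('side'); np.savez('s2.npz',p=q,d=d2,**c2)
im=np.zeros((600,800,3),np.uint8); im[:400,:640]=p
uv=lambda X:(ci['K']@(ci['R']@X+ci['t'])); c=uv(np.array([.528,.056,.114])); u,v=(c[:2]/c[2]).astype(int); print(u,v)
im[400:,:300]=cv2.resize(p[max(0,v-33):max(0,v-33)+66,u-50:u+50],(300,200),interpolation=cv2.INTER_CUBIC)
im[400:,300:600]=cv2.resize(q[150:230,240:360],(300,200),interpolation=cv2.INTER_CUBIC)
cv2.imwrite('pics/c4.png',im[...,::-1])
E
```

```text
t 7.25 pos [0.4852 0.0296 0.1871] yaw 31.11 tilt [ 0.0008 -0.0008] F [-0.36 -0.24 -1.44] M [-0.018 -0.013  0.052] w 0.128 q [ 1.000e-02 -9.600e-02  2.002e+00 -1.000e-03  1.234e+00  1.039e+00]
315 137
```

View pics/c4.png

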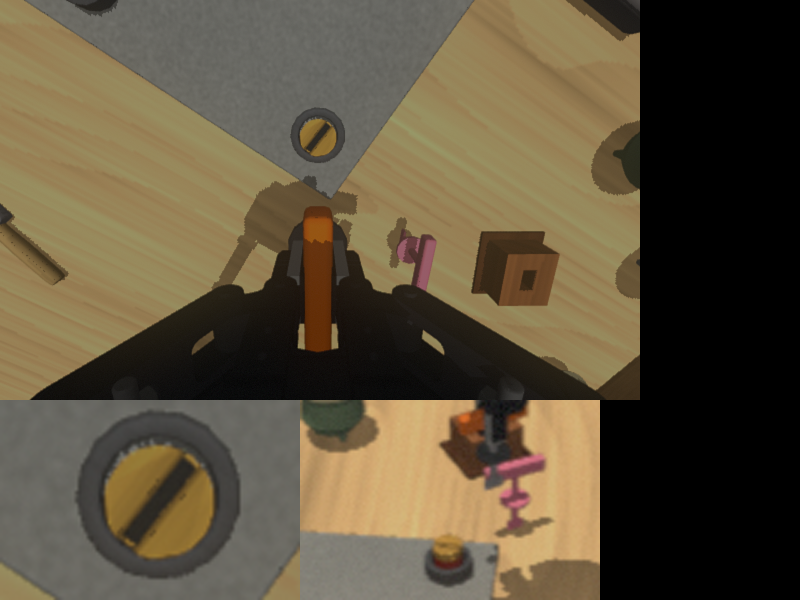

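The key is held upright and the stand hole is visible, empty, at (527,280). The stud's slot is clear at (318,136). I'll measure the head centre, collar centre, slot yaw and the key in the hand.

```bash
python3 - <<'E'
from h import *
f=np.load('w2.npz'); p=f['p']; hsv=cv2.cvtColor(p,cv2.COLOR_RGB2HSV).astype(int); P=pts(f['d'],f)
R=lambda u,v,z:np.array([ray(a,b,f,z)[:2] for a,b in zip(u,v)])*1000
w=np.zeros(p.shape[:2],bool); w[100:170,284:352]=1
g=w&(hsv[...,1]>110)&(hsv[...,2]>90)&(np.hypot(*(np.indices(w.shape)-np.array([136,318])[:,None,None]))<24)
v,u=np.nonzero(g); q=R(u,v,.114); print('gold circ',g.sum(),cv2.minEnclosingCircle(q.astype(np.float32)),'z',np.median(P[g],0))
hull=cv2.convexHull(np.stack([u,v],1).astype(np.int32)); M=np.zeros(w.shape,np.uint8); cv2.fillConvexPoly(M,hull,1)
M=cv2.erode(M,np.ones((3,3),np.uint8))
s=(M>0)&(hsv[...,2]<65); v,u=np.nonzero(s); q=R(u,v,.114); a=q.mean(0); ev,V=np.linalg.eigh(np.cov((q-a).T)); print('slot',len(q),a,np.degrees(np.arctan2(V[1,1],V[0,1]))%180,cv2.minAreaRect(q.astype(np.float32)))
dk=w&(hsv[...,2]<85)&(hsv[...,1]<90)&~(M>0); k,l,ss,c=cv2.connectedComponentsWithStats(dk.astype(np.uint8)); i=1+ss[1:,4].argmax()
v,u=np.nonzero(l==i); q=R(u,v,.097); print('collar',cv2.minEnclosingCircle(q.astype(np.float32)))
# bar in hand
o=(hsv[...,1]>180)&(hsv[...,0]<16)&(hsv[...,2]>60); o[:,:295]=0;o[:,345:]=0;o[:200]=0
m=o&(f['d']>0); X=P[m]; print('bar depth top z',np.percentile(X[:,2],[5,50,95]))
v,u=np.nonzero(o); zt=.187-.022+.084+.009
c=np.array([[u[v==r].mean(),r] for r in range(212,340,4)]); W=R(c[:,0],c[:,1],zt); T=np.array([485.2,29.6]); th=np.radians(31.11); n=np.array([-np.sin(th),np.cos(th)]);e=np.array([np.cos(th),np.sin(th)])
print('lateral',np.round((W-T)@n,2),'along',np.round(((W-T)@e)[[0,-1]],1)); k=np.polyfit(W[:,0],W[:,1],1); print('bar yaw',np.degrees(np.arctan(k[0])))
vv=[v.min(),v.max()]; print(vv,[ (R([318],[b],zt)-T)@e for b in vv])
# stand hole
h=np.zeros(w.shape,bool);h[262:298,515:545]=1; h&=hsv[...,2]<45; v,u=np.nonzero(h); q=R(u,v,.045);print('hole',len(q),cv2.minAreaRect(q.astype(np.float32)))
# side tip
f=np.load('s2.npz');P=pts(f['d'],f); r=np.hypot(P[...,0]-.4852,P[...,1]-.0296); m=(f['d']>0)&(r<.03)&(P[...,2]>.13)&(P[...,2]<.3); print('side key lowest',np.percentile(P[m][:,2],[0,1,3]),m.sum())
vs,us=np.nonzero(m&(P[...,2]<.18)); 
for z in np.arange(.15,.25,.008):
    k=m&(abs(P[...,2]-z)<.004); 
    if k.sum(): print('%.3f'%z,k.sum(),P[k].mean(0)[:2])
E
```

```text
gold circ 833 ((528.654296875, 54.48636245727539), 15.0156888961792) z [0.52878924 0.05279225 0.11348109]
slot 185 [529.16091756  54.81548934] 172.1744942977097 ((528.9221801757812, 54.83666229248047), (4.721660137176514, 25.627811431884766), 82.36326599121094)
collar ((528.8165893554688, 54.790916442871094), 23.869232177734375)
bar depth top z [0.25355714 0.25755695 0.2586357 ]
lateral [-0.75 -0.75 -0.75 -0.75 -0.75 -0.75 -0.75 -0.75 -0.75 -0.74 -0.74 -0.94
 -0.74 -0.94 -0.74 -0.74 -0.74 -0.74 -0.74 -0.74 -0.74 -0.74 -0.74 -0.74
 -0.74 -0.74 -0.74 -0.73 -0.73 -0.73 -0.73 -0.73] along [ 35.7 -20.7]
bar yaw 31.07568416738664
[np.int64(207), np.int64(351)] [array([37.73646745]), array([-28.64525436])]Traceback (most recent call last):
  File "<stdin>", line 20, in <module>
cv2.error: OpenCV(4.12.0) /io/opencv/modules/imgproc/src/convhull.cpp:143: error: (-215:Assertion failed) total >= 0 && (depth == CV_32F || depth == CV_32S) in function 'convexHull'
```

Stud axis is about (0.5288, 0.0547) and slot yaw is 172.2°. For joint 6 to have room for the clockwise turn, the bar must go to 172°. I'll turn there, standing off on the other side, and measure again, which cancels the camera bias.

Emit:
{"op": "move_arm", "data": {
  "deltas": [
    [[0,0,0.11],[0.1,0.02,0],1],
    [[0,0,0.22],[0.2,0.04,0],1],
    [[0,0,0.33],[0.3,0.06,0],1],
    [[0,0,0.44],[0.4,0.08,0],1],
    [[0,0,0.55],[0.5,0.1,0],1],
    [[0,0,0.66],[0.6,0.12,0],1],
    [[0,0,0.77],[0.7,0.14,0],1],
    [[0,0,0.88],[0.85,0.16,0],1],
    [[0,0,1],[0.93,0.18,0],1]
  ]
}}

```text
time: 8.48
tool_pos: [0.579, 0.0462, 0.1865]
tcp_rot: [1.542, 2.737, -0.001]
wrist_force: [-0.4, -0.0, -1.1]
width: 0.126
```

Emit:
{"op": "move_arm", "data": {
  "deltas": [
    [[0,0,0.11],[0,0,0],1],
    [[0,0,0.22],[0,0,0],1],
    [[0,0,0.33],[0,0,0],1],
    [[0,0,0.44],[0,0,0],1],
    [[0,0,0.55],[0,0,0],1],
    [[0,0,0.568],[0,0,0],1],
    [[0,0,0.568],[0,0,0],1],
    [[0,0,0.568],[0,0,0],1]
  ]
}}

```text
time: 9.48
tool_pos: [0.5781, 0.0475, 0.1866]
tcp_rot: [-0.22, -3.134, 0.0]
wrist_force: [0.6, 0.1, -1.9]
width: 0.136
```

```bash
cat > m.py <<'E'
from h import *
s=st(); p,d,ci=grab('wrist'); np.savez('w3.npz',p=p,d=d,**ci); f=ci
hsv=cv2.cvtColor(p,cv2.COLOR_RGB2HSV).astype(int)
R=lambda u,v,z:np.array([ray(a,b,f,z)[:2] for a,b in zip(u,v)])*1000
c=ci['K']@(ci['R']@np.array([.5285,.055,.114])+ci['t']); u0,v0=c[:2]/c[2]; print('expect',u0,v0)
rr=np.hypot(*(np.indices(p.shape[:2])-np.array([v0,u0])[:,None,None]))
g=(rr<30)&(hsv[...,1]>110)&(hsv[...,2]>90)&(hsv[...,0]>14)
v,u=np.nonzero(g); print('gold',len(u),cv2.minEnclosingCircle(R(u,v,.114).astype(np.float32)))
M=np.zeros(p.shape[:2],np.uint8); cv2.fillConvexPoly(M,cv2.convexHull(np.stack([u,v],1).astype(np.int32)),1); M=cv2.erode(M,np.ones((3,3),np.uint8))
v,u=np.nonzero((M>0)&(hsv[...,2]<65)); q=R(u,v,.114); ev,V=np.linalg.eigh(np.cov(q.T)); print('slot',len(q),q.mean(0),np.degrees(np.arctan2(V[1,1],V[0,1]))%180)
o=(hsv[...,1]>180)&(hsv[...,0]<16)&(hsv[...,2]>60); o[:,:295]=0;o[:,345:]=0;o[:200]=0
v,u=np.nonzero(o); rows=[r for r in range(212,340,4) if (v==r).sum()>8]; W=R([u[v==r].mean() for r in rows],rows,s['tool_pos'][2]+.071)
Rt=Ro.from_rotvec(s['tcp_rot']).as_matrix(); e=Rt[:2,0]; n=np.array([-e[1],e[0]])
print('bar lateral',np.median((W-s['tool_pos'][:2]*1000)@n),'yaw',np.degrees(np.arctan2(*(W[0]-W[-1])[::-1])))
E
python3 m.py
```

```text
t 9.47 pos [0.5781 0.0475 0.1866] yaw 171.99 tilt [-0.0001 -0.    ] F [ 0.58  0.14 -1.94] M [-0.023  0.046  0.024] w 0.136 q [ 0.039  0.09   1.819 -0.     1.233 -1.392]
expect 318.77935633893725 135.95620867974662
gold 313 ((528.097900390625, 54.57722854614258), 14.597776412963867)
slot 219 [527.60607727  54.4767047 ] 172.1392501050169
bar lateral 0.5226278712707497 yaw 172.3714227955302
```

Both sides agree: axis about (0.5283, 0.0554), slot yaw 172.2°, held bar within 0.3° of that. Moving over the slot, with the tip about 5 mm above it.

Emit:
{"op": "move_arm", "data": {
  "deltas": [
    [[0,0,0],[-0.25,0.04,0],1],
    [[0,0,0],[-0.495,0.079,0],1],
    [[0,0,0.001],[-0.495,0.079,-0.23],1],
    [[0,0,0.001],[-0.495,0.079,-0.46],1],
    [[0,0,0.001],[-0.495,0.079,-0.46],1],
    [[0,0,0.001],[-0.495,0.079,-0.46],1],
    [[0,0,0.001],[-0.495,0.079,-0.46],1]
  ]
}}

```text
time: 10.4
tool_pos: [0.5297, 0.0559, 0.1421]
tcp_rot: [0.214, 3.132, 0.0]
wrist_force: [0.6, -0.1, -1.1]
width: 0.136
```

```bash
python3 - <<'E'
from h import *
st()
t=[]
for n,b in(('scene',(310,170,360,225)),('side',(275,165,325,230))):
    p,d,ci=grab(n); t.append(cv2.resize(p[b[1]:b[3],b[0]:b[2]],(390,500),interpolation=cv2.INTER_CUBIC))
cv2.imwrite('pics/c5.png',np.hstack(t)[...,::-1])
E
```

```text
t 10.40 pos [0.5297 0.0559 0.1421] yaw 172.19 tilt [0.0023 0.0001] F [ 0.57 -0.09 -1.14] M [ 0.015 -0.056  0.02 ] w 0.136 q [ 0.058  0.032  1.965 -0.     1.143 -1.376]
```

View pics/c5.png

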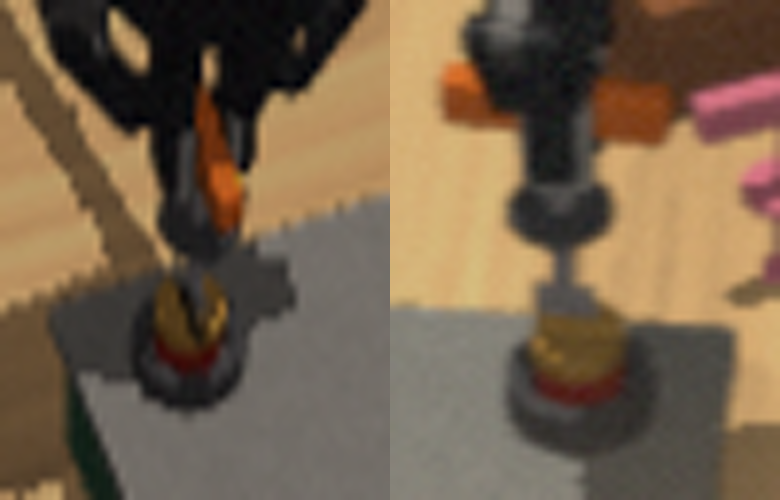

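The blade hangs over the slot and is well aligned. In the side view it sits a bit towards +x, along the slot. Nudging and lowering in small steps.

Emit:
{"op": "move_arm", "data": {
  "deltas": [
    [[0,0,0],[-0.01,0,-0.03],1],
    [[0,0,0],[-0.01,0,-0.06],1],
    [[0,0,0],[-0.01,0,-0.09],1],
    [[0,0,0],[-0.01,0,-0.09],1]
  ]
}}

```text
time: 11.0
tool_pos: [0.5272, 0.0558, 0.1311]
tcp_rot: [-0.214, -3.133, 0.0]
wrist_force: [-0.5, 0.6, -0.7]
width: 0.126
```

```bash
python3 -c "
from h import *
st()"
```

```text
t 11.00 pos [0.5272 0.0558 0.1311] yaw 172.20 tilt [-0.001  -0.0001] F [-0.45  0.57 -0.69] M [ 0.012  0.019 -0.034] w 0.126 q [ 0.058  0.039  1.979 -0.     1.125 -1.376]
```

Emit:
{"op": "move_arm", "data": {
  "deltas": [
    [[0,0,0],[0,0,-0.02],1],
    [[0,0,0],[0,0,-0.04],1],
    [[0,0,0],[0,0,-0.04],1],
    [[0,0,0],[0,0,-0.04],1]
  ]
}}

```text
time: 11.5
tool_pos: [0.5278, 0.0558, 0.128]
tcp_rot: [0.214, 3.134, 0.0]
wrist_force: [0.2, 0.4, 0.7]
width: 0.133
```

```bash
python3 -c "
from h import *
st()"
```

```text
t 11.50 pos [0.5278 0.0558 0.128 ] yaw 172.20 tilt [0.0005 0.    ] F [0.15 0.4  0.73] M [-0.032  0.101  0.026] w 0.133 q [ 0.058  0.042  1.982 -0.     1.117 -1.376]
```

No contact at the head-top height and light contact at z = 0.128, so the blade is in the slot. Pressing to feel for the ledge.

Emit:
{"op": "move_arm", "data": {
  "deltas": [
    [[0,0,0],[0,0,-0.02],1],
    [[0,0,0],[0,0,-0.04],1],
    [[0,0,0],[0,0,-0.04],1]
  ]
}}

```text
time: 11.88
tool_pos: [0.5277, 0.0558, 0.1236]
tcp_rot: [0.214, 3.134, 0.0]
wrist_force: [-0.5, -0.4, 1.3]
width: 0.132
```

Emit:
{"op": "move_arm", "data": {
  "deltas": [
    [[0,0,0],[0,0,-0.01],1],
    [[0,0,0],[0,0,-0.01],1]
  ]
}}

```text
time: 12.12
tool_pos: [0.5277, 0.0559, 0.1228]
tcp_rot: [0.214, 3.134, 0.0]
wrist_force: [-0.1, 0.3, 1.6]
width: 0.129
```

Emit:
{"op": "move_arm", "data": {
  "deltas": [
    [[0,0,0],[0,0,-0.01],1],
    [[0,0,0],[0,0,-0.01],1]
  ]
}}

```text
time: 12.38
tool_pos: [0.5277, 0.0559, 0.1217]
tcp_rot: [0.214, 3.134, 0.0]
wrist_force: [0.9, 0.4, 0.6]
width: 0.129
```

Emit:
{"op": "move_arm", "data": {
  "deltas": [
    [[0,0,0],[0,0,-0.01],1],
    [[0,0,0],[0,0,-0.01],1]
  ]
}}

```text
time: 12.62
tool_pos: [0.5277, 0.0558, 0.1206]
tcp_rot: [0.214, 3.134, 0.0]
wrist_force: [0.2, -0.1, 1.3]
width: 0.131
```

Emit:
{"op": "move_arm", "data": {
  "deltas": [
    [[0,0,0],[0,0,-0.01],1],
    [[0,0,0],[0,0,-0.01],1]
  ]
}}

```text
time: 12.88
tool_pos: [0.5278, 0.0558, 0.12]
tcp_rot: [0.214, 3.134, 0.0]
wrist_force: [0.4, -0.1, 3.1]
width: 0.13
```

Emit:
{"op": "move_arm", "data": {
  "deltas": [
    [[0,0,0],[0,0,-0.005],1],
    [[0,0,0],[0,0,-0.005],1],
    [[0,0,0],[0,0,-0.005],1]
  ]
}}

```text
time: 13.25
tool_pos: [0.5278, 0.0558, 0.1197]
tcp_rot: [0.214, 3.134, 0.0]
wrist_force: [-1.5, -0.2, 5.8]
width: 0.129
```

Ledge felt at z ≈ 0.120, about 8 mm of press. Holding about 7 N and starting clockwise.

Emit:
{"op": "move_arm", "data": {
  "deltas": [
    [[0,0,-0.03],[0,0,0],1],
    [[0,0,-0.06],[0,0,0],1],
    [[0,0,-0.09],[0,0,0],1],
    [[0,0,-0.12],[0,0,0],1],
    [[0,0,-0.12],[0,0,0],1]
  ]
}}

```text
time: 13.88
tool_pos: [0.5279, 0.0557, 0.1198]
tcp_rot: [0.508, 3.1, -0.0]
wrist_force: [0.0, -0.0, 5.5]
width: 0.129
```

```bash
python3 -c "
from h import *
st()"
```

```text
t 13.88 pos [0.5279 0.0557 0.1198] yaw 161.39 tilt [ 0.0007 -0.0003] F [ 0.04 -0.01  5.53] M [-0.092  0.203  0.067] w 0.129 q [ 0.058  0.05   1.99  -0.     1.101 -1.187]
```

Emit:
{"op": "move_arm", "data": {
  "deltas": [
    [[0,0,-0.03],[0,0,0],1],
    [[0,0,-0.06],[0,0,0],1],
    [[0,0,-0.06],[0,0,0],1]
  ]
}}

```text
time: 14.25
tool_pos: [0.5279, 0.0557, 0.1197]
tcp_rot: [0.653, 3.072, -0.0]
wrist_force: [-1.0, -0.5, 5.5]
width: 0.131
```

```bash
python3 -c "
from h import *
st()"
```

```text
t 14.25 pos [0.5279 0.0557 0.1197] yaw 155.99 tilt [ 0.0006 -0.0003] F [-1.02 -0.47  5.53] M [-0.057  0.177  0.012] w 0.131 q [ 0.058  0.05   1.99  -0.     1.101 -1.093]
```

Emit:
{"op": "move_arm", "data": {
  "deltas": [
    [[0,0,-0.03],[0,0,0],1],
    [[0,0,-0.06],[0,0,0],1],
    [[0,0,-0.06],[0,0,0],1]
  ]
}}

```text
time: 14.62
tool_pos: [0.5279, 0.0557, 0.1197]
tcp_rot: [0.797, 3.038, -0.0]
wrist_force: [-0.3, -0.9, 4.9]
width: 0.132
```

```bash
python3 -c "
from h import *
st()"
```

```text
t 14.62 pos [0.5279 0.0557 0.1197] yaw 150.59 tilt [ 0.0007 -0.0003] F [-0.33 -0.88  4.94] M [-0.138  0.14   0.063] w 0.132 q [ 0.058  0.05   1.99  -0.     1.101 -0.999]
```

Emit:
{"op": "move_arm", "data": {
  "deltas": [
    [[0,0,-0.03],[0,0,0],1],
    [[0,0,-0.06],[0,0,0],1],
    [[0,0,-0.06],[0,0,0],1]
  ]
}}

```text
time: 15.0
tool_pos: [0.528, 0.0557, 0.1198]
tcp_rot: [0.939, 2.997, -0.0]
wrist_force: [-0.5, -0.3, 5.7]
width: 0.135
```

```bash
python3 -c "
from h import *
st()"
```

```text
t 15.00 pos [0.528  0.0557 0.1198] yaw 145.21 tilt [ 0.0008 -0.0003] F [-0.55 -0.34  5.71] M [-0.116  0.104  0.015] w 0.135 q [ 0.058  0.05   1.99  -0.     1.101 -0.905]
```

Turning freely on the ledge with about 0.04 N m. Advancing to about 0.95 rad, then finer steps.

Emit:
{"op": "move_arm", "data": {
  "deltas": [
    [[0,0,-0.04],[0,0,0],1],
    [[0,0,-0.08],[0,0,0],1],
    [[0,0,-0.12],[0,0,0],1],
    [[0,0,-0.16],[0,0,0],1],
    [[0,0,-0.2],[0,0,0],1],
    [[0,0,-0.24],[0,0,0],1],
    [[0,0,-0.28],[0,0,0],1],
    [[0,0,-0.3],[0,0,0],1],
    [[0,0,-0.3],[0,0,0],1]
  ]
}}

```text
time: 16.12
tool_pos: [0.528, 0.0557, 0.1197]
tcp_rot: [1.612, 2.695, 0.0]
wrist_force: [-0.5, -0.2, 5.3]
width: 0.133
```

```bash
python3 -c "
from h import *
st()"
```

```text
t 16.12 pos [0.528  0.0557 0.1197] yaw 118.23 tilt [ 0.001  -0.0003] F [-0.47 -0.21  5.29] M [-0.16   0.056  0.007] w 0.133 q [ 0.058  0.05   1.99  -0.     1.101 -0.434]
```

Emit:
{"op": "move_arm", "data": {
  "deltas": [
    [[0,0,-0.02],[0,0,0],1],
    [[0,0,-0.04],[0,0,0],1],
    [[0,0,-0.04],[0,0,0],1]
  ]
}}

```text
time: 16.5
tool_pos: [0.5281, 0.0556, 0.1197]
tcp_rot: [1.696, 2.643, 0.0]
wrist_force: [-0.0, -1.1, 5.9]
width: 0.131
```

```bash
python3 -c "
from h import *
st()"
```

```text
t 16.50 pos [0.5281 0.0556 0.1197] yaw 114.63 tilt [ 0.001  -0.0004] F [-0.01 -1.12  5.86] M [-0.163  0.027  0.071] w 0.131 q [ 0.058  0.05   1.99  -0.     1.101 -0.371]
```

Commanded and measured yaw match, so the arm is stiff in turning. I'll drop the grip to 20 N as a natural torque fuse (about 0.2 N m) while feeling for the end stop.

Emit:
{"op": "move_arm", "data": {
  "deltas": [
    [[0,0,0],[0,0,0],1],
    [[0,0,-0.012],[0,0,0],1],
    [[0,0,-0.024],[0,0,0],1],
    [[0,0,-0.024],[0,0,0],1]
  ],
  "grip_force": 20
}}

```text
time: 17.0
tool_pos: [0.528, 0.0557, 0.1196]
tcp_rot: [1.746, 2.611, 0.0]
wrist_force: [0.4, -1.1, 4.6]
width: 0.127
```

```bash
python3 -c "
from h import *
st()"
```

```text
t 17.00 pos [0.528  0.0557 0.1196] yaw 112.45 tilt [ 0.001  -0.0003] F [ 0.37 -1.06  4.61] M [-0.238 -0.004  0.038] w 0.127 q [ 0.058  0.05   1.99  -0.     1.101 -0.333]
```

Emit:
{"op": "move_arm", "data": {
  "deltas": [
    [[0,0,-0.012],[0,0,0],1],
    [[0,0,-0.024],[0,0,0],1],
    [[0,0,-0.024],[0,0,0],1]
  ]
}}

```text
time: 17.38
tool_pos: [0.528, 0.0557, 0.1195]
tcp_rot: [1.795, 2.577, 0.0]
wrist_force: [-0.0, -0.8, 5.9]
width: 0.132
```

```bash
python3 -c "
from h import *
st()"
```

```text
t 17.38 pos [0.528  0.0557 0.1195] yaw 110.29 tilt [ 0.0009 -0.0002] F [-0.01 -0.81  5.92] M [-0.229 -0.087  0.056] w 0.132 q [ 0.058  0.05   1.99  -0.     1.101 -0.296]
```

Emit:
{"op": "move_arm", "data": {
  "deltas": [
    [[0,0,-0.012],[0,0,0],1],
    [[0,0,-0.024],[0,0,0],1],
    [[0,0,-0.024],[0,0,0],1]
  ]
}}

```text
time: 17.75
tool_pos: [0.5279, 0.0557, 0.1193]
tcp_rot: [1.843, 2.543, 0.0]
wrist_force: [1.1, -1.5, 4.4]
width: 0.131
```

```bash
python3 -c "
from h import *
st()"
```

```text
t 17.75 pos [0.5279 0.0557 0.1193] yaw 108.13 tilt [ 0.0007 -0.0002] F [ 1.09 -1.5   4.37] M [-0.252 -0.252  0.004] w 0.131 q [ 0.058  0.05   1.99  -0.     1.1   -0.258]
```

Emit:
{"op": "move_arm", "data": {
  "deltas": [
    [[0,0,-0.012],[0,0,0],1],
    [[0,0,-0.024],[0,0,0],1],
    [[0,0,-0.024],[0,0,0],1]
  ]
}}

```text
time: 18.12
tool_pos: [0.5277, 0.0557, 0.1191]
tcp_rot: [1.892, 2.508, 0.0]
wrist_force: [0.6, -2.1, 4.5]
width: 0.13
```

```bash
python3 -c "
from h import *
st()"
```

```text
t 18.12 pos [0.5277 0.0557 0.1191] yaw 105.95 tilt [ 0.0003 -0.0001] F [ 0.6  -2.15  4.48] M [-0.371 -0.367  0.009] w 0.130 q [ 0.058  0.05   1.99  -0.     1.1   -0.22 ]
```

Mx and My are growing and z is sinking slightly. The key may be tilting in the looser grip, so I'll look.

```bash
python3 - <<'E'
from h import *
st()
t=[]
for n,b in(('scene',(310,165,360,225)),('side',(275,165,325,225)),('wrist',(220,150,420,390))):
    p,d,ci=grab(n); np.savez(n+'5.npz',p=p,d=d,**ci); t.append(cv2.resize(p[b[1]:b[3],b[0]:b[2]],(266,320) if n!='wrist' else (266,320),interpolation=cv2.INTER_CUBIC))
cv2.imwrite('pics/c6.png',np.hstack(t)[...,::-1]); st()
E
```

```text
t 18.12 pos [0.5277 0.0557 0.1191] yaw 105.95 tilt [ 0.0003 -0.0001] F [ 0.6  -2.15  4.48] M [-0.371 -0.367  0.009] w 0.130 q [ 0.058  0.05   1.99  -0.     1.1   -0.22 ]
t 18.27 pos [0.5277 0.0558 0.1191] yaw 105.97 tilt [ 0.0002 -0.0001] F [ 2.14 -2.31  3.8 ] M [-0.375 -0.394 -0.013] w 0.130 q [ 0.058  0.05   1.99  -0.     1.101 -0.22 ]
```

View pics/c6.png

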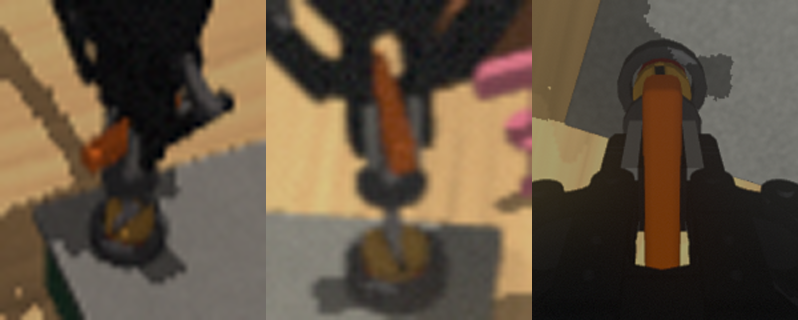

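The head's slot turns with the bar, as the slot end is visible in line with it. The side forces, about 2 N toward +x/-y, suggest the axis lies at about (0.5285, 0.055). I'll regrip a bit firmer and shift slightly to relieve them.

Emit:
{"op": "move_arm", "data": {
  "deltas": [
    [[0,0,0],[0.004,-0.005,0],1],
    [[0,0,0],[0.004,-0.005,0],1],
    [[0,0,0],[0.004,-0.005,0],1],
    [[0,0,0],[0.004,-0.005,0],1]
  ],
  "grip_force": 35
}}

```text
time: 18.77
tool_pos: [0.5278, 0.0555, 0.1191]
tcp_rot: [-1.891, -2.508, -0.0]
wrist_force: [0.5, 0.5, 4.0]
width: 0.136
```

```bash
python3 -c "
from h import *
st()"
```

```text
t 18.77 pos [0.5278 0.0555 0.1191] yaw 105.96 tilt [-0.0003  0.0002] F [0.53 0.53 4.03] M [-0.132 -0.225 -0.027] w 0.136 q [ 0.058  0.051  1.99   0.     1.101 -0.221]
```

Emit:
{"op": "move_arm", "data": {
  "deltas": [
    [[0,0,-0.012],[0,0,0],1],
    [[0,0,-0.012],[0,0,0],1],
    [[0,0,-0.012],[0,0,0],1]
  ]
}}

```text
time: 19.15
tool_pos: [0.5279, 0.0554, 0.119]
tcp_rot: [-1.915, -2.49, 0.0]
wrist_force: [1.0, 0.3, 3.5]
width: 0.132
```

```bash
python3 -c "
from h import *
st()"
```

```text
t 19.15 pos [0.5279 0.0554 0.119 ] yaw 104.88 tilt [-0.0003  0.0001] F [0.96 0.27 3.48] M [ 0.029 -0.212  0.   ] w 0.132 q [ 0.058  0.051  1.99   0.     1.101 -0.202]
```

Emit:
{"op": "move_arm", "data": {
  "deltas": [
    [[0,0,-0.012],[0,0,-0.005],1],
    [[0,0,-0.024],[0,0,-0.005],1],
    [[0,0,-0.024],[0,0,-0.005],1]
  ]
}}

```text
time: 19.52
tool_pos: [0.5279, 0.0554, 0.1187]
tcp_rot: [-1.962, -2.454, 0.0]
wrist_force: [0.6, -0.5, 3.5]
width: 0.133
```

```bash
python3 -c "
from h import *
st()"
```

```text
t 19.52 pos [0.5279 0.0554 0.1187] yaw 102.71 tilt [-0.0001  0.0001] F [ 0.64 -0.5   3.51] M [-0.046 -0.163  0.058] w 0.133 q [ 0.058  0.051  1.99   0.     1.1   -0.164]
```

Emit:
{"op": "move_arm", "data": {
  "deltas": [
    [[0,0,-0.012],[0.003,0,0],1],
    [[0,0,-0.024],[0.003,0,0],1],
    [[0,0,-0.024],[0.003,0,0],1]
  ]
}}

```text
time: 19.9
tool_pos: [0.5281, 0.0554, 0.1186]
tcp_rot: [-2.008, -2.416, 0.0]
wrist_force: [-0.7, -0.9, 3.2]
width: 0.135
```

```bash
python3 -c "
from h import *
st()"
```

```text
t 19.90 pos [0.5281 0.0554 0.1186] yaw 100.54 tilt [-0.0004  0.    ] F [-0.72 -0.88  3.17] M [-0.017  0.017  0.025] w 0.135 q [ 0.057  0.052  1.99   0.     1.1   -0.127]
```

Emit:
{"op": "move_arm", "data": {
  "deltas": [
    [[0,0,0],[0,0,-0.006],1],
    [[0,0,-0.012],[0,0,-0.006],1],
    [[0,0,-0.02],[0,0,-0.006],1],
    [[0,0,-0.02],[0,0,-0.006],1]
  ]
}}

```text
time: 20.4
tool_pos: [0.5283, 0.0554, 0.1184]
tcp_rot: [-2.045, -2.385, -0.0]
wrist_force: [-0.8, 0.3, 6.1]
width: 0.133
```

```bash
python3 -c "
from h import *
st()"
```

```text
t 20.40 pos [0.5283 0.0554 0.1184] yaw 98.77 tilt [-0.      0.0001] F [-0.81  0.3   6.15] M [-0.008  0.196  0.05 ] w 0.133 q [ 0.057  0.052  1.99   0.     1.099 -0.096]
```

Emit:
{"op": "move_arm", "data": {
  "deltas": [
    [[0,0,-0.01],[0,0,0],1],
    [[0,0,-0.02],[0,0,0],1],
    [[0,0,-0.02],[0,0,0],1]
  ]
}}

```text
time: 20.78
tool_pos: [0.5283, 0.0554, 0.1184]
tcp_rot: [-2.082, -2.352, -0.0]
wrist_force: [-0.4, -0.1, 4.0]
width: 0.132
```

```bash
python3 -c "
from h import *
st()"
```

```text
t 20.77 pos [0.5283 0.0554 0.1184] yaw 96.97 tilt [-0.      0.0001] F [-0.43 -0.1   3.95] M [-0.008  0.143  0.062] w 0.132 q [ 0.058  0.052  1.99   0.     1.099 -0.064]
```

Emit:
{"op": "move_arm", "data": {
  "deltas": [
    [[0,0,-0.01],[0,0,0],1],
    [[0,0,-0.02],[0,0,0],1],
    [[0,0,-0.02],[0,0,0],1]
  ]
}}

```text
time: 21.15
tool_pos: [0.5283, 0.0554, 0.1184]
tcp_rot: [-2.119, -2.319, -0.0]
wrist_force: [-0.5, 0.5, 6.2]
width: 0.132
```

```bash
python3 -c "
from h import *
st()"
```

```text
t 21.15 pos [0.5283 0.0554 0.1184] yaw 95.16 tilt [0. 0.] F [-0.53  0.51  6.17] M [0.078 0.19  0.067] w 0.132 q [ 0.057  0.052  1.99   0.     1.099 -0.033]
```

Emit:
{"op": "move_arm", "data": {
  "deltas": [
    [[0,0,-0.01],[0,0,0],1],
    [[0,0,-0.02],[0,0,0],1],
    [[0,0,-0.02],[0,0,0],1]
  ]
}}

```text
time: 21.52
tool_pos: [0.5283, 0.0554, 0.1184]
tcp_rot: [-2.155, -2.286, -0.0]
wrist_force: [-0.8, -0.6, 5.7]
width: 0.135
```

```bash
python3 -c "
from h import *
st()"
```

```text
t 21.52 pos [0.5283 0.0554 0.1184] yaw 93.36 tilt [0. 0.] F [-0.75 -0.55  5.75] M [ 0.007  0.124 -0.022] w 0.135 q [ 5.700e-02  5.200e-02  1.990e+00  0.000e+00  1.099e+00 -1.000e-03]
```

Emit:
{"op": "move_arm", "data": {
  "deltas": [
    [[0,0,-0.01],[0,0,0],1],
    [[0,0,-0.02],[0,0,0],1],
    [[0,0,-0.02],[0,0,0],1]
  ]
}}

```text
time: 21.9
tool_pos: [0.5283, 0.0553, 0.1185]
tcp_rot: [2.191, 2.251, 0.0]
wrist_force: [-1.0, 0.9, 6.1]
width: 0.131
```

```bash
python3 -c "
from h import *
st()"
```

```text
t 21.90 pos [0.5283 0.0553 0.1185] yaw 91.56 tilt [0.0001 0.    ] F [-0.98  0.9   6.05] M [0.011 0.124 0.016] w 0.131 q [0.057 0.052 1.99  0.    1.099 0.03 ]
```

Emit:
{"op": "move_arm", "data": {
  "deltas": [
    [[0,0,-0.01],[0,0,0],1],
    [[0,0,-0.02],[0,0,0],1],
    [[0,0,-0.02],[0,0,0],1]
  ]
}}

```text
time: 22.28
tool_pos: [0.5283, 0.0554, 0.1184]
tcp_rot: [2.226, 2.217, 0.0]
wrist_force: [-1.3, 1.2, 6.0]
width: 0.132
```

```bash
python3 -c "
from h import *
st()"
```

```text
t 22.27 pos [0.5283 0.0554 0.1184] yaw 89.77 tilt [0.0001 0.    ] F [-1.3   1.18  5.99] M [-0.039  0.102  0.032] w 0.132 q [0.058 0.052 1.99  0.    1.099 0.062]
```

Emit:
{"op": "move_arm", "data": {
  "deltas": [
    [[0,0,-0.01],[0,0,0],1],
    [[0,0,-0.02],[0,0,0],1],
    [[0,0,-0.02],[0,0,0],1]
  ]
}}

```text
time: 22.65
tool_pos: [0.5283, 0.0553, 0.1184]
tcp_rot: [2.26, 2.182, 0.0]
wrist_force: [-2.0, 0.5, 6.2]
width: 0.132
```

```bash
python3 -c "
from h import *
st()"
```

```text
t 22.65 pos [0.5283 0.0553 0.1184] yaw 87.98 tilt [ 0.0002 -0.    ] F [-2.04  0.5   6.21] M [-0.022  0.116  0.12 ] w 0.132 q [ 0.058  0.052  1.99  -0.     1.099  0.093]
```

Emit:
{"op": "move_arm", "data": {
  "deltas": [
    [[0,0,-0.006],[0,0,0],1],
    [[0,0,-0.006],[0,0,0],1]
  ]
}}

```text
time: 22.9
tool_pos: [0.5283, 0.0553, 0.1184]
tcp_rot: [2.27, 2.171, 0.0]
wrist_force: [-0.9, -0.2, 6.6]
width: 0.133
```

```bash
python3 -c "
from h import *
st()"
```

```text
t 22.90 pos [0.5283 0.0553 0.1184] yaw 87.44 tilt [ 0.0001 -0.0001] F [-0.88 -0.23  6.64] M [0.    0.114 0.157] w 0.133 q [ 0.058  0.052  1.99  -0.     1.099  0.102]
```

End stop felt: Mz rises 0.12 → 0.16. I'll back off 0.03 rad to relieve it, grip firmly again and press for the drop.

Emit:
{"op": "move_arm", "data": {
  "deltas": [
    [[0,0,0.02],[0,0,0],1],
    [[0,0,0.02],[0,0,0],1],
    [[0,0,0.02],[0,0,-0.01],1],
    [[0,0,0.02],[0,0,-0.01],1]
  ],
  "grip_force": 70
}}

```text
time: 23.4
tool_pos: [0.5285, 0.0554, 0.1178]
tcp_rot: [2.236, 2.206, 0.0]
wrist_force: [-0.7, 0.1, 7.2]
width: 0.126
```

Emit:
{"op": "move_arm", "data": {
  "deltas": [
    [[0,0,0],[0,0,-0.008],1],
    [[0,0,0],[0,0,-0.008],1]
  ]
}}

```text
time: 23.65
tool_pos: [0.5284, 0.0554, 0.117]
tcp_rot: [2.236, 2.206, 0.0]
wrist_force: [-0.6, 0.2, 6.4]
width: 0.132
```

```bash
python3 -c "
from h import *
st()"
```

```text
t 23.65 pos [0.5284 0.0554 0.117 ] yaw 89.23 tilt [0.0004 0.    ] F [-0.65  0.16  6.38] M [-0.048  0.194  0.152] w 0.132 q [0.058 0.054 1.991 0.    1.096 0.071]
```

Emit:
{"op": "move_arm", "data": {
  "deltas": [
    [[0,0,0.015],[0,0,-0.01],1],
    [[0,0,0.015],[0,0,-0.01],1]
  ]
}}

```text
time: 23.9
tool_pos: [0.5282, 0.0553, 0.1153]
tcp_rot: [-2.21, -2.232, 0.0]
wrist_force: [-1.0, 0.3, 3.2]
width: 0.13
```

```bash
python3 -c "
from h import *
st()"
```

```text
t 23.90 pos [0.5282 0.0553 0.1153] yaw 90.57 tilt [-0.0001  0.    ] F [-1.03  0.26  3.21] M [ 0.067 -0.029  0.013] w 0.130 q [0.057 0.055 1.993 0.    1.093 0.048]
```

Emit:
{"op": "move_arm", "data": {
  "deltas": [
    [[0,0,0],[0,0,-0.01],1],
    [[0,0,0],[0,0,-0.01],1]
  ]
}}

```text
time: 24.15
tool_pos: [0.5281, 0.0553, 0.1139]
tcp_rot: [-2.21, -2.232, 0.0]
wrist_force: [0.1, 0.6, 1.5]
width: 0.131
```

```bash
python3 -c "
from h import *
st()"
```

```text
t 24.15 pos [0.5281 0.0553 0.1139] yaw 90.57 tilt [-0.0003 -0.0001] F [0.09 0.65 1.46] M [-0.029 -0.129  0.026] w 0.131 q [ 0.057  0.057  1.994 -0.     1.091  0.048]
```

Emit:
{"op": "move_arm", "data": {
  "deltas": [
    [[0,0,0],[0,0,-0.015],1],
    [[0,0,0],[0,0,-0.03],1],
    [[0,0,0],[0,0,-0.03],1]
  ]
}}

```text
time: 24.52
tool_pos: [0.5282, 0.0553, 0.1112]
tcp_rot: [-2.21, -2.232, 0.0]
wrist_force: [0.1, -0.2, 3.5]
width: 0.127
```

Emit:
{"op": "move_arm", "data": {
  "deltas": [
    [[0,0,0],[0,0,-0.01],1],
    [[0,0,0],[0,0,-0.01],1]
  ]
}}

```text
time: 24.78
tool_pos: [0.5283, 0.0553, 0.1103]
tcp_rot: [-2.21, -2.232, 0.0]
wrist_force: [-0.6, 0.0, 5.1]
width: 0.129
```

```bash
python3 -c "
from h import *
st()"
```

```text
t 24.77 pos [0.5283 0.0553 0.1103] yaw 90.57 tilt [-0.  0.] F [-0.57  0.04  5.14] M [0.026 0.196 0.035] w 0.129 q [0.057 0.06  1.998 0.    1.084 0.048]
```

Emit:
{"op": "move_arm", "data": {
  "deltas": [
    [[0,0,0],[0,0,-0.01],1],
    [[0,0,0],[0,0,-0.01],1]
  ]
}}

```text
time: 25.02
tool_pos: [0.5284, 0.0554, 0.1097]
tcp_rot: [2.21, 2.232, 0.0]
wrist_force: [-0.3, 0.1, 7.0]
width: 0.13
```

Emit:
{"op": "move_arm", "data": {
  "deltas": [
    [[0,0,0],[0,0,-0.01],1],
    [[0,0,0],[0,0,-0.01],1]
  ]
}}

```text
time: 25.28
tool_pos: [0.5287, 0.0554, 0.1094]
tcp_rot: [2.21, 2.232, 0.001]
wrist_force: [-1.9, 0.5, 9.9]
width: 0.131
```

Emit:
{"op": "move_arm", "data": {
  "deltas": [
    [[0,0,0],[0,0,-0.008],1],
    [[0,0,0],[0,0,-0.008],1]
  ]
}}

```text
time: 25.52
tool_pos: [0.5289, 0.0555, 0.1093]
tcp_rot: [2.21, 2.232, 0.002]
wrist_force: [-3.1, -0.1, 11.5]
width: 0.131
```

Emit:
{"op": "move_arm", "data": {
  "deltas": [
    [[0,0,0],[0,0,-0.01],1],
    [[0,0,0],[0,0,-0.01],1]
  ]
}}

```text
time: 25.78
tool_pos: [0.5291, 0.0555, 0.109]
tcp_rot: [2.21, 2.232, 0.002]
wrist_force: [-4.6, 0.1, 16.0]
width: 0.128
```

Emit:
{"op": "move_arm", "data": {
  "deltas": [
    [[0,0,0],[0,0,-0.01],1],
    [[0,0,0],[0,0,-0.01],1]
  ]
}}

```text
time: 26.02
tool_pos: [0.5294, 0.0556, 0.1088]
tcp_rot: [2.209, 2.232, 0.003]
wrist_force: [-5.1, 0.7, 20.3]
width: 0.128
```

Emit:
{"op": "move_arm", "data": {
  "deltas": [
    [[0,0,0],[0,0,-0.008],1],
    [[0,0,0],[0,0,-0.008],1],
    [[0,0,0],[0,0,-0.008],1]
  ]
}}

```text
time: 26.4
tool_pos: [0.5296, 0.0556, 0.1086]
tcp_rot: [2.209, 2.231, 0.004]
wrist_force: [-7.4, 0.9, 22.6]
width: 0.127
```

```bash
python3 -c "
from h import *
st()"
```

```text
t 26.40 pos [0.5296 0.0556 0.1086] yaw 90.57 tilt [0.0027 0.0005] F [-7.38  0.86 22.62] M [0.075 1.472 0.028] w 0.127 q [0.058 0.063 1.999 0.    1.078 0.048]
```

Hard bottom at 24 N. Lifting the key clear and checking that the stud stays down.

Emit:
{"op": "move_arm", "data": {
  "deltas": [
    [[0,0,0],[0,0,0.06],1],
    [[0,0,0],[0,0,0.2],1],
    [[0,0,0],[0,0,0.4],1],
    [[0,0,0],[0,0,0.6],1],
    [[0,0,0],[0,0,0.8],1],
    [[0,0,0],[0,0,0.8],1]
  ]
}}

```text
time: 27.15
tool_pos: [0.5293, 0.0554, 0.1861]
tcp_rot: [2.209, 2.231, 0.003]
wrist_force: [-0.0, -0.2, -0.2]
width: 0.125
```

```bash
python3 - <<'E'
from h import *
s=st()
t=[]
for n,b in(('scene',(310,150,360,225)),('side',(275,150,325,225)),('wrist',(220,100,420,390))):
    p,d,ci=grab(n); np.savez(n+'6.npz',p=p,d=d,**ci); t.append(cv2.resize(p[b[1]:b[3],b[0]:b[2]],(266,400),interpolation=cv2.INTER_CUBIC))
    P=pts(d,ci); h=cv2.cvtColor(p,cv2.COLOR_RGB2HSV).astype(int)
    m=(np.hypot(P[...,0]-.5285,P[...,1]-.055)<.014)&(P[...,2]>.085)&(P[...,2]<.125)&(h[...,1]>100)&(h[...,2]>70)&(h[...,0]>14)&(d>0)
    if m.sum(): print(n,'head z',np.percentile(P[m][:,2],[5,50,95]),m.sum())
    m=(np.hypot(P[...,0]-s['tool_pos'][0],P[...,1]-s['tool_pos'][1])<.02)&(d>0)&(P[...,2]>.12)&(P[...,2]<.22); 
    if m.sum(): print(n,'key lowest',np.percentile(P[m][:,2],[0,2,5]))
cv2.imwrite('pics/c7.png',np.hstack(t)[...,::-1])
E
```

```text
t 27.15 pos [0.5293 0.0554 0.1861] yaw 90.57 tilt [0.0026 0.0002] F [-0.04 -0.16 -0.16] M [ 0.055  0.028 -0.065] w 0.125 q [ 0.057 -0.004  1.918  0.     1.226  0.048]
scene head z [0.09416716 0.09723658 0.10031853] 29
scene key lowest [0.16356723 0.16773888 0.17136701]
side head z [0.09190878 0.09623788 0.09866992] 51
side key lowest [0.16481414 0.17026342 0.17525822]
wrist head z [0.09468519 0.09617109 0.09729728] 549
wrist key lowest [0.20135214 0.20317593 0.20445884]
```

View pics/c7.png

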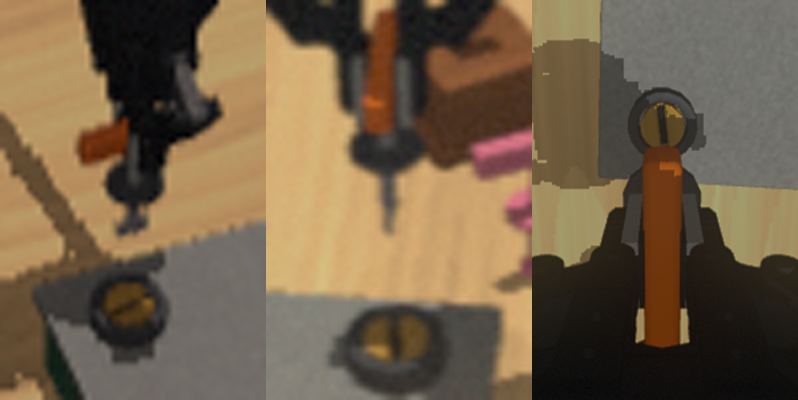

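The stud is caught: the head is about 16 mm above the cover, level with its collar, with no red showing. Carrying the key back over the stand.

Emit:
{"op": "move_arm", "data": {
  "deltas": [
    [[0,0,-0.08],[-0.02,-0.38,0],1],
    [[0,0,-0.165],[-0.048,-0.76,0],1]
  ]
}}

```text
time: 27.55
tool_pos: [0.5224, -0.021, 0.183]
tcp_rot: [-2.482, -1.924, 0.003]
wrist_force: [0.3, -1.0, -1.9]
width: 0.129
```

Emit:
{"op": "move_arm", "data": {
  "deltas": [
    [[0,0,-0.08],[-0.02,-0.38,0],1],
    [[0,0,-0.165],[-0.048,-0.76,0],1]
  ]
}}

```text
time: 27.8
tool_pos: [0.5175, -0.0975, 0.183]
tcp_rot: [-2.71, -1.585, 0.003]
wrist_force: [0.4, -0.2, -1.0]
width: 0.126
```

Emit:
{"op": "move_arm", "data": {
  "deltas": [
    [[0,0,-0.08],[-0.02,-0.38,0],1],
    [[0,0,-0.165],[-0.048,-0.76,0],1]
  ]
}}

```text
time: 28.05
tool_pos: [0.5127, -0.1735, 0.183]
tcp_rot: [-2.893, -1.221, 0.003]
wrist_force: [-0.3, -0.3, -2.5]
width: 0.131
```

Emit:
{"op": "move_arm", "data": {
  "deltas": [
    [[0,0,-0.08],[-0.02,-0.38,0],1],
    [[0,0,-0.165],[-0.048,-0.76,0],1],
    [[0,0,-0.165],[-0.048,-0.76,0],1],
    [[0,0,-0.165],[-0.048,-0.76,0],1],
    [[0,0,-0.165],[-0.048,-0.76,0],1]
  ]
}}

```text
time: 28.68
tool_pos: [0.5088, -0.2475, 0.184]
tcp_rot: [-3.024, -0.846, 0.001]
wrist_force: [-0.0, 0.1, -1.4]
width: 0.13
```

```bash
python3 - <<'E'
from h import *
s=st(); x,y=s['tool_pos'][:2]
for n in('scene','side'):
    p,d,ci=grab(n); P=pts(d,ci)
    for z0,z1 in((.165,.18),(.18,.2)):
        m=(np.hypot(P[...,0]-x,P[...,1]-y)<.02)&(d>0)&(P[...,2]>z0)&(P[...,2]<z1)
        if m.sum(): print(n,z0,m.sum(),np.median(P[m],0),P[m][:,2].min())
E
```

```text
t 28.68 pos [ 0.5088 -0.2475  0.184 ] yaw 31.26 tilt [-0.001   0.0009] F [-0.02  0.06 -1.44] M [-0.009 -0.009 -0.   ] w 0.130 q [-0.497  0.065  1.85   0.     1.228  0.528]
scene 0.165 11 [ 0.5113722  -0.24582187  0.17471174] 0.16810018562758228
scene 0.18 4 [ 0.51142156 -0.24718202  0.18459702] 0.1821737235349121
side 0.165 30 [ 0.50755584 -0.24516191  0.17089766] 0.16500407950628534
side 0.18 12 [ 0.50741987 -0.24472287  0.18806641] 0.18273565077590823
```

Emit:
{"op": "move_arm", "data": {
  "deltas": [
    [[0,0,-0.002],[0.013,-0.015,0],1],
    [[0,0,-0.002],[0.013,-0.015,-0.4],1],
    [[0,0,-0.002],[0.013,-0.015,-0.8],1],
    [[0,0,-0.002],[0.013,-0.015,-1],1],
    [[0,0,-0.002],[0.013,-0.015,-1],1],
    [[0,0,-0.002],[0.013,-0.015,-1],1]
  ]
}}

```text
time: 29.52
tool_pos: [0.5117, -0.2508, 0.0863]
tcp_rot: [3.026, 0.839, 0.003]
wrist_force: [0.2, 0.4, -0.0]
width: 0.129
```

```bash
python3 - <<'E'
from h import *
st(); t=[]
for n,b in(('scene',(215,190,275,265)),('side',(285,110,345,185))):
    p,d,ci=grab(n); t.append(cv2.resize(p[b[1]:b[3],b[0]:b[2]],(390,480),interpolation=cv2.INTER_CUBIC))
cv2.imwrite('pics/c8.png',np.hstack(t)[...,::-1])
E
```

```text
t 29.52 pos [ 0.5117 -0.2508  0.0863] yaw 31.00 tilt [ 0.0024 -0.0013] F [ 0.18  0.39 -0.02] M [-0.068 -0.008 -0.022] w 0.129 q [-0.499  0.155  1.941  0.     1.043  0.53 ]
```

View pics/c8.png

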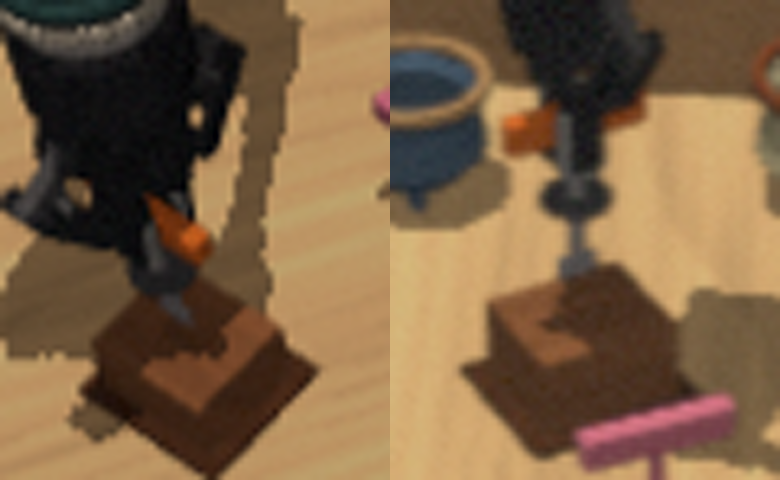

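The blade hangs over the stand, at about (185,320) in the scene crop. Letting it settle, then going in slowly.

Emit:
{"op": "move_arm", "data": {
  "deltas": [
    [[0,0,0],[0,0,-0.1],1],
    [[0,0,0],[0,0,-0.1],1],
    [[0,0,0],[0,0,-0.1],1],
    [[0,0,0],[0,0,-0.1],1]
  ]
}}

```text
time: 30.12
tool_pos: [0.5105, -0.2502, 0.0748]
tcp_rot: [3.027, 0.839, 0.0]
wrist_force: [-0.7, -0.6, -0.7]
width: 0.13
```

```bash
python3 -c "
from h import *
st()"
```

```text
t 30.12 pos [ 0.5105 -0.2502  0.0748] yaw 30.99 tilt [ 0.0001 -0.0001] F [-0.71 -0.6  -0.68] M [-0.027 -0.039  0.029] w 0.130 q [-0.5    0.167  1.951 -0.     1.024  0.53 ]
```

Emit:
{"op": "move_arm", "data": {
  "deltas": [
    [[0,0,0],[-0.003,0.011,-0.05],1],
    [[0,0,0],[-0.003,0.011,-0.12],1],
    [[0,0,0],[-0.003,0.011,-0.12],1],
    [[0,0,0],[-0.003,0.011,-0.25],1],
    [[0,0,0],[-0.003,0.011,-0.25],1]
  ]
}}

```text
time: 30.75
tool_pos: [0.5088, -0.2484, 0.048]
tcp_rot: [-3.025, -0.839, 0.004]
wrist_force: [-0.1, 0.2, -1.7]
width: 0.129
```

Emit:
{"op": "move_arm", "data": {
  "deltas": [
    [[0,0,0],[0,0,-0.1],1],
    [[0,0,0],[0,0,-0.18],1],
    [[0,0,0],[0,0,-0.21],1],
    [[0,0,0],[0,0,-0.21],1],
    [[0,0,0],[0,0,-0.21],1]
  ]
}}

```text
time: 31.38
tool_pos: [0.5104, -0.2492, 0.029]
tcp_rot: [3.027, 0.839, 0.001]
wrist_force: [-0.1, 0.4, -0.8]
width: 0.132
```

```bash
python3 -c "
from h import *
st()"
```

```text
t 31.38 pos [ 0.5104 -0.2492  0.029 ] yaw 30.99 tilt [ 0.0005 -0.0003] F [-0.13  0.37 -0.84] M [ 0.074 -0.038  0.029] w 0.132 q [-0.498  0.22   1.984 -0.     0.937  0.532]
```

Blade is in the hole with no contact; easing down to the flange.

Emit:
{"op": "move_arm", "data": {
  "deltas": [
    [[0,0,0],[0,0,-0.01],1],
    [[0,0,0],[0,0,-0.015],1],
    [[0,0,0],[0,0,-0.015],1]
  ]
}}

```text
time: 31.75
tool_pos: [0.5101, -0.2491, 0.0272]
tcp_rot: [3.027, 0.839, 0.0]
wrist_force: [0.1, 0.3, -1.0]
width: 0.13
```

Emit:
{"op": "move_arm", "data": {
  "deltas": [
    [[0,0,0],[0,0,-0.007],1],
    [[0,0,0],[0,0,-0.007],1]
  ]
}}

```text
time: 32.0
tool_pos: [0.5102, -0.2491, 0.0269]
tcp_rot: [3.027, 0.839, 0.0]
wrist_force: [-0.9, 0.5, 1.8]
width: 0.131
```

Emit:
{"op": "move_arm", "data": {
  "deltas": [
    [[0,0,0],[0,0,-0.007],1],
    [[0,0,0],[0,0,-0.007],1]
  ]
}}

```text
time: 32.25
tool_pos: [0.5103, -0.2491, 0.0268]
tcp_rot: [3.027, 0.839, 0.0]
wrist_force: [-2.5, 1.7, 6.0]
width: 0.126
```

Flange seated (6 N). Relieving, opening and withdrawing upward.

Emit:
{"op": "move_arm", "data": {
  "deltas": [
    [[0,0,0],[0,0,0.01],1],
    [[0,0,0],[0,0,0.01],-1],
    [[0,0,0],[0,0,0.01],-1],
    [[0,0,0],[0,0,0.01],-1],
    [[0,0,0],[0,0,0.01],-1],
    [[0,0,0],[0,0,0.01],-1],
    [[0,0,0],[0,0,0.01],-1],
    [[0,0,0],[0,0,0.2],-1],
    [[0,0,0],[0,0,0.5],-1],
    [[0,0,0],[0,0,1],-1]
  ],
  "grip_force": 20
}}

```text
time: 33.5
tool_pos: [0.5088, -0.2484, 0.1262]
tcp_rot: [-3.025, -0.839, 0.004]
wrist_force: [-0.4, 0.0, 1.0]
width: 0.998
```

Emit:
{"op": "move_arm", "data": {
  "deltas": [
    [[0,0,0],[-0.3,-0.3,0.5],-1],
    [[0,0,0],[-0.7,-0.7,1],-1],
    [[0,0,0],[-0.7,-0.7,1],-1],
    [[0,0,0],[-0.7,-0.7,1],-1]
  ]
}}

```text
time: 34.0
tool_pos: [0.4403, -0.3198, 0.2275]
tcp_rot: [3.026, 0.836, 0.003]
wrist_force: [-0.1, -0.2, -0.2]
width: 0.999
```

```bash
python3 - <<'E'
from h import *
st(); im=[]
for n,b,c in(('scene',(215,190,275,265),(310,170,360,225)),('side',(285,110,345,185),(275,175,325,230))):
    p,d,ci=grab(n); P=pts(d,ci); h=cv2.cvtColor(p,cv2.COLOR_RGB2HSV).astype(int)
    m=np.zeros(d.shape,bool); m[b[1]:b[3],b[0]:b[2]]=1; m&=(h[...,1]>180)&(h[...,0]<14)&(P[...,2]>.07)&(d>0)
    q=P[m]; print(n,'bar',q.mean(0),np.percentile(q[:,2],[5,50,95]))
    m=(np.hypot(P[...,0]-.5285,P[...,1]-.055)<.014)&(P[...,2]>.085)&(P[...,2]<.125)&(h[...,1]>100)&(h[...,2]>70)&(d>0); print(' head z',np.percentile(P[m][:,2],[5,50,95]))
    im.append(np.hstack([cv2.resize(p,(400,250)),cv2.resize(p[b[1]:b[3],b[0]:b[2]],(200,250)),cv2.resize(p[c[1]:c[3],c[0]:c[2]],(200,250))]))
cv2.imwrite('pics/c9.png',np.vstack(im)[...,::-1])
E
```

```text
t 34.00 pos [ 0.4403 -0.3198  0.2275] yaw 30.89 tilt [ 0.0026 -0.0014] F [-0.1  -0.18 -0.22] M [-0.009  0.047 -0.019] w 0.999 q [-6.740e-01 -7.000e-03  1.843e+00  1.000e-03  1.302e+00  3.570e-01]
scene bar [ 0.5148978  -0.24778331  0.09584653] [0.08740848 0.0969907  0.1011027 ]
 head z [0.09105679 0.09694485 0.09991011]
side bar [ 0.50912662 -0.2458332   0.09363991] [0.08585928 0.09461435 0.10010831]
 head z [0.08966922 0.09621313 0.09877406]
```

View pics/c9.png

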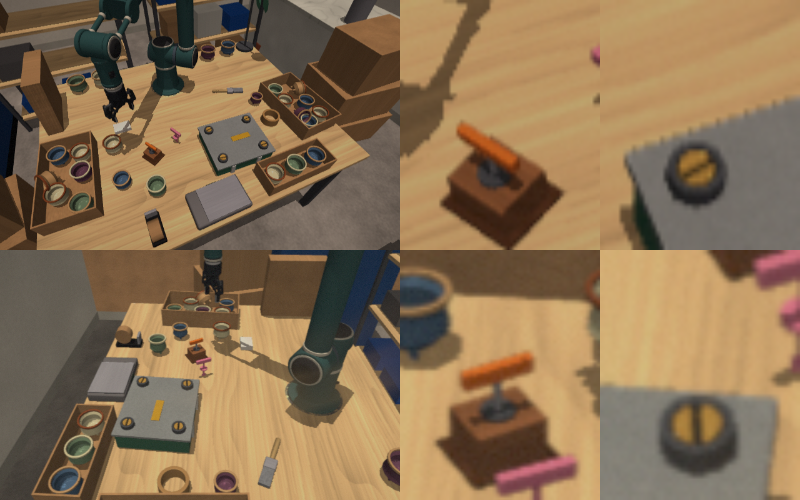

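The key hangs upright in its stand. The stud is level with its collar, nothing else has moved, and the robot is touching nothing. Handing in.

```bash
python3 -c "
from workcell import order
print(order.finish_job())"
```

```text
the job is handed in; nothing more can be done
None
```

The open stud is fastened and the T-key is back upright in its stand. The job was handed in at about 34 s of the 72 s allowed.

**How it went:** I set the key in the slot and felt the ledge at about 8 mm. I turned it clockwise about 1.48 rad to the end stop, then backed off slightly. From there I pressed it past the catch onto the hard bottom.

**Force:** The highest readings at the end of a move were about 24 N of push and 0.16 N m of turning torque. They came at different moments, so I estimate the key stayed under 40 N. Between readings I saw nothing.

**Last checks:**
- **Stud:** the head sits about 16–17 mm above the cover, about level with its collar, with no red showing, and stayed there after I let go.
- **Key:** the bar is back at its starting position and height. The flange was felt seating on the stand before I released it.
- **Other things:** the pots and other loose items look unmoved in both camera views.

**What disagreed:**
- **Fingertip height:** with the gripper shut, the fingertips were about 43 mm above the reported tool point. My first grasp therefore closed on air above the bar, touching nothing. I corrected it from the camera views.
- **Side forces:** while I turned with a loosened grip, side forces of about 2 N built up and the key leaned slightly. I re-centred it and tightened the grip, which relieved them.
- **Drop:** the stud sank into its catch at a lower measured push (about 8 N) than the 12–20 N stated. I still pressed it firmly to the bottom.

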